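# Fetch the weighing cup from behind the reagent bottles and tidy the tray again

### The job

The steel weighing cup stands hemmed in at the back of the blue tray by three reagent bottles: first stand all three bottles upright on the grey tray, then fetch the cup and set it gently, upright, in the middle of the balance's pan, and then put every bottle back upright in the blue tray on exactly the spot where it stood at the start. Set everything down softly without dropping it, knock nothing over, and leave the two beakers and the spatula pot alone.

Things in the scene. Friction and masses are not known exactly. Their poses are not given: they have to be found in the camera images.
- cup: open stainless steel weighing cup, 52 mm in diameter (straight outer wall from 20 mm up to the rim), 38 mm high, foot 38 mm in diameter, 60 g. Origin: centre of its underside, z up. It starts in the blue tray with the three bottles about 3 to 7 mm from it, so that there is no room for a gripper round it until they are gone; then it can be gripped across its diameter from above in any direction
- bottle_amber: amber glass bottle with a white cap: 250 ml bottle, 0.3 kg: body 60 mm in diameter, straight to 86 mm, shoulder up to 104 mm, screw cap 40 mm in diameter from 109 mm to the top at 136 mm. Origin: centre of its underside, z up; it is round. Grip it by the cap from above. Starts in the blue tray left, right or in front of the cup
- bottle_white: white plastic bottle with a red cap and a red stripe: same shape and size as the amber one (60 mm body, 136 mm high, cap 40 mm in diameter and 27 mm tall), origin at the centre of its underside; starts in another of the three places in the blue tray
- bottle_clear: clear glass bottle with a green cap and a green stripe: same shape and size as the amber one (60 mm body, 136 mm high, cap 40 mm in diameter and 27 mm tall), origin at the centre of its underside; starts in another of the three places in the blue tray
- blue_tray: shallow stainless blue tray fixed to the bench, 176 mm (x) by 236 mm (y), walls 4 mm thick and 19 mm high with the rolled edge, floor 4 mm above the bench. Origin: centre of its underside; x points to its back (away from the robot at yaw 0), y to its left. The cup starts 30 mm behind the centre, one bottle 60 mm to its left (+y), one 60 mm to its right (-y), one 60 mm in front of it (-x)
- grey_tray: empty shallow grey plastic tray fixed to the bench, the side area for the bottles, 300 mm (x) by 150 mm (y), walls 4 mm thick and 19 mm high with the rolled edge, flat floor 4 mm above the bench. Origin: centre of its underside; x along its length, y across, z up. Room for three bottles in a row 90 mm apart
- balance: portable laboratory balance fixed to the bench: white case 215 mm (x) by 180 mm (y), 54 mm high, black display panel at its -x end, and on top a flat round steel pan 130 mm in diameter that does not move. Origin: on the bench directly under the pan's centre, z up; the pan's upper face is 70 mm above it
- beaker_small: bystander: empty glass beaker 60 mm in diameter, 75 mm high; origin at the centre of its underside. Stands loose beyond the trays; not to be moved
- beaker_large: bystander: empty glass beaker 72 mm in diameter, 98 mm high; origin at the centre of its underside. Stands loose beyond the trays; not to be moved
- spatula_pot: bystander: steel pot 68 mm in diameter, 100 mm high, with white plastic spatulas sticking up to 165 mm; origin at the centre of its underside. Stands loose beyond the trays; not to be moved

How it is judged:
By the outcome, as a careful person would: the job done as asked, in the order asked, and still so for the second after the job is handed in, with the robot touching nothing.
It also fails if it takes over 131 s, if anything falls off the work surface, if the arm or the gripper's body presses on something with over 40 N, if the wrist force passes 120 N, or if a joint passes its speed limit or range.

### The arm

A 7-joint arm with a two-finger parallel gripper is mounted at the origin on the work surface. World frame = base frame: x ahead of the robot, y to its left, z up, the work surface at z = 0. Lengths are in m, angles in rad, forces in N, time in s.
With the tool pointing down it reaches from about 0.4 to 0.85 m from the base axis. Payload 10.4 kg.
Tool frame: the origin (TCP) lies midway between the tips of the shut fingers; the grasp point (between the pads) lies 19 mm behind it; z points along the fingers, y is the direction in which the jaws open and shut (so a half turn about z gives the same grasp; the last joint's range is limited). The gripper opens to 85 mm and grips with 20 to 120 N. Pads are 22 mm wide; open, the fingers measure 114 mm over their backs; the gripper's body (76 mm by 85 mm) begins 54 mm behind the grasp point. The pads swing forward as they close: fully open they stand 13 mm farther back than shut.
Start: joints at [1.237, 0.332, -0.065, 1.46, 0.022, 1.35, -0.088], TCP at [0.191, -0.595, 0.231] pointing down, gripper open.
Joint ranges: [-2.6, 2.6], [-0.5, 2.12], [-1.47, 1.34], [0.16, 2.42], [-1.27, 4.41], [0.06, 2.06], [-2.6, 2.6]. Speed limits (rad/s): [2.22, 2.22, 2.79, 2.79, 3.14, 3.14, 3.14].

### API

Orientations are given as a unit quaternion [x, y, z, w].
In Python, from workcell import manip, viewer gives the robot as it stands.
- The arm moves only by the tool move_arm, never from a script. Its argument "deltas" is a list of rows, each a list of 7 numbers: the shift along the tool's x, y, z in m, then the turn, a rotation vector about the tool's x, y, z in degrees, then the opening, from -1 (shut) to 1 (fully open). In form: [[dx, dy, dz, wx, wy, wz, gripper], ...]. A call has 1 to 10 rows; each row shifts and turns the commanded pose from where the row before left it, along the tool's axes as they then stand; what a row does not reach is not made up. A row lasts 1/8 s, in which the tool goes at most 62.5 mm and 10.7 degrees, less where a joint would pass 70% of its speed; a pose out of reach is approached as far as the arm can. A call with a gripper value outside its range is refused whole. The fingers move at their own pace and stop on an object; "force" is the grip in N (left out, the last holds). Time passes only in rows, so rows that do not move let the fingers close. It gives the time, the measured TCP pose, the force and the opening at its end, in the units of the state.
- manip.get_obs(): the state, without advancing time (a new reading comes with each control period).
- viewer.camera(name): name is "scene" or "top" or "wrist"; returns (picture, depth): 420x560x3 uint8, red, green, blue; 420x560 float32, m along the optical axis (not along the pixel's ray), 0 where there is no reading.
- viewer.calibration(name): a dict with "fx", "fy", "cx", "cy" (pixels), "dist" ([k1, k2, p1, p2, k3] as OpenCV has them; the pictures are not rectified), "R" (3x3) and "t" (3): a world point X has camera coordinates R X + t; the wrist camera has in their place "T_tool_cam" (4x4, takes a point from camera to tool coordinates, whose origin is the TCP and whose axes are the flange's). Camera axes: x right, y down, z forward; pixel columns grow to the right and rows downward; lengths in m; the calibration is good to about 2 mm. A picture is of the moment at which its call begins: read the wrist's pose just before it. calibration takes no time and is no camera call.
- manip.hand_in(): hands the job in, once; it reports no verdict.
The state is a dict: "clock": time; "joint_pos": joint angles; "joint_velocities": joint speeds; "tau": joint torques, N m; "position": TCP position; "ee_rot": TCP orientation; "ft_force": force on the tool from outside, world axes, zero at the start; "torque": the same for the moment, N m; "grip_width": opening from 0.0 (shut) to 1.0 (fully open).
Only numpy, scipy, OpenCV 4.12 (cv2) and the standard library are available. Lean on these libraries where they do the work, as an engineer would, in place of code of your own. Each camera call takes 0.05 s, during which the arm holds its last target.

## Working session

There is one attempt and no reset: what is moved stays moved. The work goes in short steps, Python scripts to look and compute and a tool call to move; the robot and the scene stay as the last step left them, time stands still between calls to the robot, and variables do not carry over. Pictures are saved under pics/ and viewed, and the job is handed in when it is done.

Besides the shell and the picture viewer there is one more tool, called after ">>>" by a JSON object that holds its "method" and its "body", one argument or row to a line. move_arm: Moves the arm, as the interface text tells. Its arguments: {"type":"object","properties":{"deltas":{"type":"array"},"force":{"type":"number"}},"required":["deltas"]}

```bash
ls; mkdir -p pics; python3 - <<'E'
from workcell import manip, viewer
import cv2,numpy as np
o=manip.get_obs(); print({k:np.round(v,3) for k,v in o.items()})
for n in ["scene","top","wrist"]:
    c=viewer.calibration(n); print(n,{k:np.round(v,4).tolist() for k,v in c.items()})
    p,d=viewer.camera(n); cv2.imwrite(f"pics/{n}0.png",p[:,:,::-1]); np.savez(f"{n}0.npz",p=p,d=d)
E
```

```text
pics
{'clock': np.float64(0.0), 'joint_pos': array([ 1.237,  0.333, -0.065,  1.461,  0.022,  1.35 , -0.088]), 'joint_velocities': array([ 0.   , -0.001, -0.   , -0.   ,  0.001, -0.   , -0.   ]), 'tau': array([-0.0000e+00, -6.2544e+01,  4.9000e-02, -3.9161e+01,  1.6000e-02,
        1.0000e-02,  0.0000e+00]), 'position': array([ 0.191, -0.595,  0.231]), 'ee_rot': array([ 0.988,  0.155, -0.   , -0.001]), 'ft_force': array([-0.55 , -0.209,  0.847]), 'torque': array([-0.005,  0.02 , -0.013]), 'grip_width': np.float64(1.0)}
scene {'fx': 434.4707, 'fy': 434.4707, 'cx': 284.8386, 'cy': 205.8099, 'dist': [-0.0285, 0.0, 0.0, 0.0, 0.0], 'R': [[-0.7492, 0.6623, 0.0026], [0.504, 0.5728, -0.6465], [-0.4296, -0.483, -0.7629]], 't': [0.4669, -0.2733, 1.2906]}
top {'fx': 430.7898, 'fy': 430.7898, 'cx': 285.3211, 'cy': 218.9583, 'dist': [-0.0357, 0.0, 0.0, 0.0, 0.0], 'R': [[0.0184, -0.9997, -0.0148], [-0.983, -0.0153, -0.1832], [0.1829, 0.0179, -0.983]], 't': [-0.0029, 0.6497, 0.9896]}
wrist {'fx': 346.6564, 'fy': 346.6564, 'cx': 278.56, 'cy': 214.1935, 'dist': [0.0122, 0.0, 0.0, 0.0, 0.0], 'T_tool_cam': [[-0.0017, -0.9656, -0.2602, 0.0657], [1.0, -0.002, 0.0008, 0.0004], [-0.0013, -0.2602, 0.9656, -0.1431], [0.0, 0.0, 0.0, 1.0]]}
```

View pics/scene0.png

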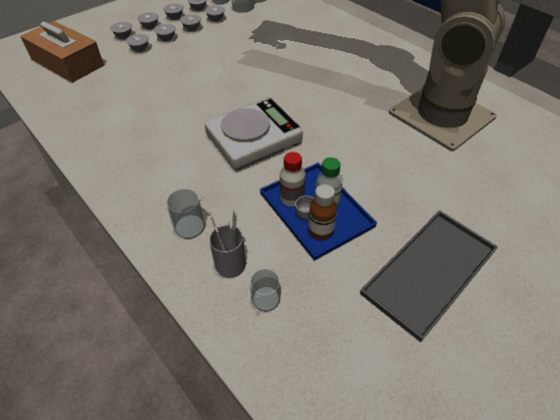

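View pics/top0.png

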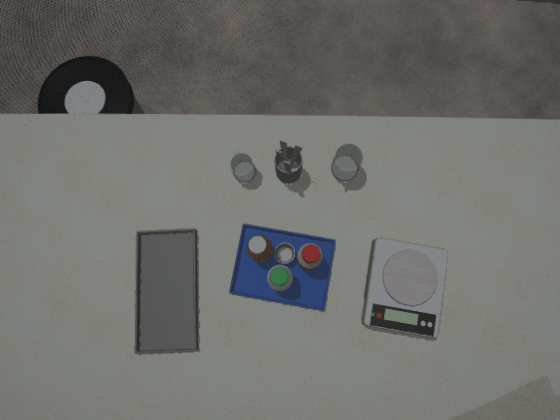

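View pics/wrist0.png

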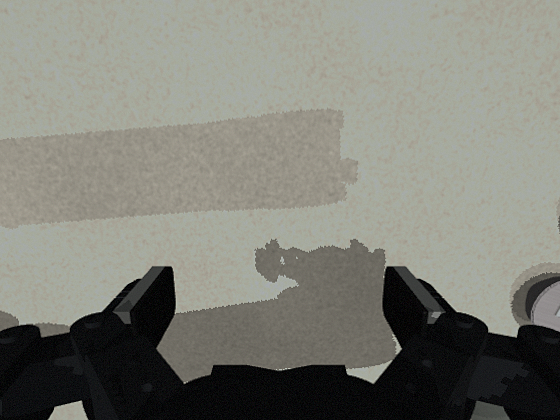

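The top view shows the blue tray at about (283,267), with amber at (258,243), red-capped white at (311,254), green-capped clear at (279,276) and the cup at (285,254). The grey tray is at (167,290) and the balance pan at (410,277). Next I'll measure these positions.

```bash
cat > h.py <<'E'
import numpy as np,cv2
from workcell import manip, viewer
from scipy.spatial.transform import Rotation as Ro
def cal(n,o=None):
    c=viewer.calibration(n); K=np.array([[c['fx'],0,c['cx']],[0,c['fy'],c['cy']],[0,0,1.]]); D=np.array(c['dist'],float)
    if n=='wrist':
        T=np.array(c['T_tool_cam']); W=np.eye(4); W[:3,:3]=Ro.from_quat(o['ee_rot']).as_matrix(); W[:3,3]=o['position']
        M=np.linalg.inv(W@T); return K,D,M[:3,:3],M[:3,3]
    return K,D,np.array(c['R']),np.array(c['t'])
def rays(C,uv):
    K,D,R,t=C; q=cv2.undistortPoints(np.asarray(uv,float).reshape(-1,1,2),K,D)[:,0]
    d=np.c_[q,np.ones(len(q))]@R; return -R.T@t,d
def onplane(C,uv,z):
    c,d=rays(C,uv); return c+d*((z-c[2])/d[:,2])[:,None]
def cloud(C,dep):
    h,w=dep.shape; u,v=np.meshgrid(np.arange(w),np.arange(h)); c,d=rays(C,np.c_[u.ravel(),v.ravel()])
    P=c+d*dep.ravel()[:,None]; P[dep.ravel()==0]=np.nan; return P.reshape(h,w,3)
def proj(C,X):
    K,D,R,t=C; return cv2.projectPoints(np.asarray(X,float).reshape(-1,1,3),cv2.Rodrigues(R)[0],t,K,D)[0][:,0]
E
python3 - <<'E'
from h import *
for n in ['top','scene']:
    z=np.load(n+'0.npz'); p=z['p']; d=z['d']; C=cal(n); P=cloud(C,d)
    print(n,'cam',-C[2].T@C[3], 'missing',(d==0).mean())
    hsv=cv2.cvtColor(p,cv2.COLOR_RGB2HSV); H,S,V=[hsv[:,:,i].astype(int) for i in range(3)]
    X,Y,Z=P[...,0],P[...,1],P[...,2]
    # cap tops by depth
    m=((Z>.128)&(Z<.145)).astype(np.uint8)
    k,l,s,c=cv2.connectedComponentsWithStats(m)
    for i in range(1,k):
        if s[i,4]>40:
            q=l==i; (ex,ey),r=cv2.minEnclosingCircle(np.argwhere(q)[:,::-1].astype(np.float32))
            print('cap',s[i,4],c[i],np.median(p[q],0),'z',np.nanmedian(Z[q]),'onplane',onplane(C,[c[i]],.136)[0][:2].round(4),'cloud',np.nanmean(P[q],0).round(4))
    mb=((H>105)&(H<130)&(S>150)&(V>40)).astype(np.uint8); mb=cv2.morphologyEx(mb,cv2.MORPH_CLOSE,np.ones((25,25)))
    cs=max(cv2.findContours(mb,cv2.RETR_EXTERNAL,cv2.CHAIN_APPROX_NONE)[0],key=cv2.contourArea)[:,0]
    w=onplane(C,cs,.019)[:,:2]; print('blue rect z19',cv2.minAreaRect((w*1000).astype(np.float32)))
    # pan plateau
    m=((Z>.064)&(Z<.077)).astype(np.uint8); m=cv2.morphologyEx(m,cv2.MORPH_OPEN,np.ones((5,5)))
    k,l,s,c=cv2.connectedComponentsWithStats(m)
    for i in range(1,k):
        if s[i,4]>200:
            cc=max(cv2.findContours((l==i).astype(np.uint8),cv2.RETR_EXTERNAL,cv2.CHAIN_APPROX_NONE)[0],key=cv2.contourArea)[:,0]
            print('pan',s[i,4],c[i],cv2.minEnclosingCircle((onplane(C,cc,.07)[:,:2]*1000).astype(np.float32)),np.nanmedian(Z[l==i]))
    # grey tray
    m=((V<105)&(S<40)&(Z<.03)).astype(np.uint8) if n=='top' else ((V<90)&(S<60)&(Z<.03)&(Y>.15)).astype(np.uint8)
    m[:, :][~((Y>.2)&(Y<.6)&(X>.2)&(X<.95))]=0
    m=cv2.morphologyEx(m,cv2.MORPH_CLOSE,np.ones((9,9)))
    cs=max(cv2.findContours(m,cv2.RETR_EXTERNAL,cv2.CHAIN_APPROX_NONE)[0],key=cv2.contourArea)[:,0]
    print('grey',cv2.minAreaRect((onplane(C,cs,.017)[:,:2]*1000).astype(np.float32)))
E
```

```text
top cam [ 0.45768292 -0.01068719  1.09171769] missing 0.003630952380952381
cap 263 [257.2851711 244.0418251] [130. 133. 136.] z 0.14037335103660808 onplane [0.5775 0.0683] cloud [0.577  0.068  0.1403]
cap 264 [310.51136364 252.75      ] [127.  47.  46.] z 0.1408284590355336 onplane [ 0.56   -0.0507] cloud [ 0.5595 -0.0505  0.1405]
cap 264 [278.89015152 275.60227273] [ 56. 114.  71.] z 0.14072182317069698 onplane [0.5083 0.0186] cloud [0.5081 0.0184 0.1406]
blue rect z19 ((538.7211303710938, 14.82904052734375), (233.3848114013672, 173.55435180664062), 80.83578491210938)
pan 2353 [409.7879303 277.2201445] ((513.8775024414062, -286.71246337890625), 65.2798080444336) 0.0710362251246135
grey ((473.89276123046875, 299.6072692871094), (304.79193115234375, 160.33645629882812), 3.4588465690612793)
scene cam [1.04206112 0.47070035 0.80671842] missing 0.004141156462585034
cap 78 [50.        26.3974359] [157.  156.  155.5] z 0.13044334067278462 onplane [ 0.7295 -1.004 ] cloud [ 0.7271 -1.016   0.1307]
cap 191 [527.29319372  32.37696335] [26. 26. 25.] z 0.1368484231670024 onplane [-0.3772  0.0143
[... 183 characters left out ...]
8.83544304] [153.  25.  23.] z 0.1387066340374371 onplane [ 0.5614 -0.0461] cloud [ 0.5626 -0.0448  0.1377]
cap 243 [330.44032922 164.52263374] [ 35. 107.  49.] z 0.13879640972716123 onplane [0.51   0.0231] cloud [0.5114 0.0243 0.1378]
cap 277 [324.31768953 192.38267148] [161. 160. 153.] z 0.13924410836318768 onplane [0.5785 0.0729] cloud [0.58   0.0741 0.1382]
blue rect z19 ((543.907958984375, 22.555381774902344), (239.56735229492188, 178.90232849121094), 80.86774444580078)
pan 1212 [244.24752475 123.60478548] ((516.1560668945312, -282.6922607421875), 66.70056915283203) 0.06947711282495123
grey ((480.3642578125, 307.489013671875), (308.31292724609375, 150.51194763183594), 3.818082094192505)
```

```bash
python3 - <<'E'
import numpy as np,cv2
p=np.load('top0.npz')['p'][215:325,220:350]; cv2.imwrite('pics/topz.png',cv2.resize(p[:,:,::-1],None,fx=6,fy=5.4,interpolation=cv2.INTER_CUBIC))
E
```

```text
(no output)
```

View pics/topz.png

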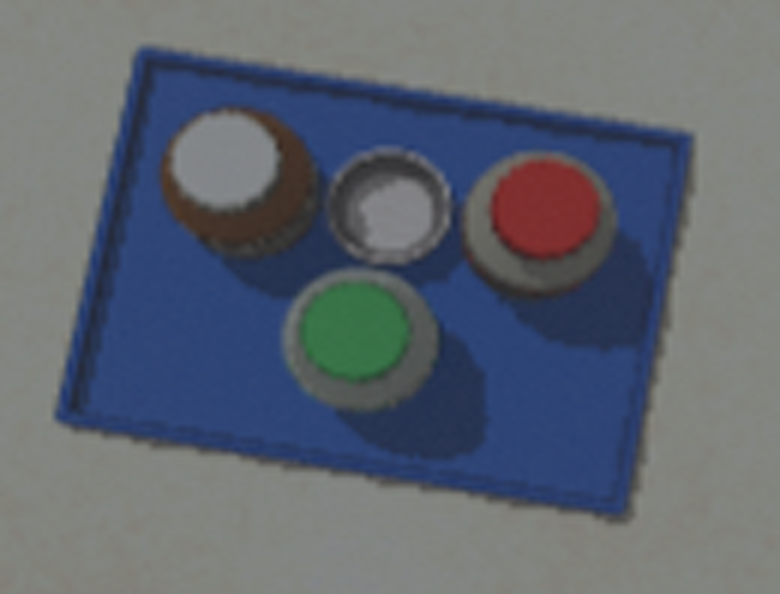

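>>> {"method": "move_arm", "body": {
  "deltas": [
    [0.02, -0.018, -0.002, 0, 0, 0, 1],
    [0.038, -0.034, -0.003, 0, 0, 0, 1],
    [0.038, -0.034, -0.003, 0, 0, 0, 1],
    [0.038, -0.034, -0.003, 0, 0, 0, 1],
    [0.038, -0.034, -0.003, 0, 0, 0, 1],
    [0.038, -0.034, -0.003, 0, 0, 0, 1],
    [0.038, -0.034, -0.003, 0, 0, 0, 1],
    [0.038, -0.034, -0.003, 0, 0, 0, 1],
    [0.038, -0.034, -0.003, 0, 0, 0, 1],
    [0.038, -0.034, -0.003, 0, 0, 0, 1]
  ],
  "force": 40
}}

```text
clock: 1.4
position: [0.4372, -0.1744, 0.2604]
ee_rot: [0.988, 0.155, 0.0, 0.0]
ft_force: [0.2, -0.1, 0.7]
grip_width: 0.999
```

>>> {"method": "move_arm", "body": {
  "deltas": [
    [0.038, -0.034, -0.003, 0, 0, 0, 1],
    [0.038, -0.034, -0.003, 0, 0, 0, 1],
    [0.038, -0.034, -0.003, 0, 0, 0, 1],
    [0.03, -0.028, 0, 0, 0, 0, 1],
    [0.016, -0.014, 0, 0, 0, 0, 1],
    [0, 0, 0, 0, 0, 0, 1],
    [0, 0, 0, 0, 0, 0, 1]
  ]
}}

```text
clock: 2.28
position: [0.5447, 0.0091, 0.2691]
ee_rot: [0.988, 0.154, -0.0, 0.0]
ft_force: [-0.7, -0.2, -0.0]
grip_width: 1.001
```

```bash
cat > look.py <<'E'
import sys; from h import *
def look(name):
    o=manip.get_obs(); p,d=viewer.camera('wrist'); cv2.imwrite(f"pics/{name}.png",p[:,:,::-1]); np.savez(name+'.npz',p=p,d=d,q=o['ee_rot'],x=o['position'],v=np.abs(o['joint_velocities']).max())
    return p,d,o
def caps(p,d,o):
    C=cal('wrist',o); P=cloud(C,d); Z=P[...,2]
    m=((Z>.130)&(Z<.150)).astype(np.uint8); k,l,s,c=cv2.connectedComponentsWithStats(m)
    out=[]
    for i in range(1,k):
        if s[i,4]>300:
            cc=max(cv2.findContours((l==i).astype(np.uint8),cv2.RETR_EXTERNAL,cv2.CHAIN_APPROX_NONE)[0],key=cv2.contourArea)[:,0]
            w=onplane(C,cc,.140)[:,:2]*1000; (x,y),r=cv2.minEnclosingCircle(w.astype(np.float32)); e=cv2.fitEllipse(w.astype(np.float32))
            print('cap px',c[i].round(),'rgb',np.median(p[l==i],0),'xy',np.round(e[0],1),'diam',np.round(e[1],1),'z',round(float(np.nanmedian(Z[l==i])),4))
if __name__=='__main__':
    p,d,o=look(sys.argv[1]); print(o['clock'],o['position'].round(4),o['ee_rot'].round(4),np.abs(o['joint_velocities']).max().round(4)); caps(p,d,o)
E
python3 look.py w1
```

```text
2.275 [0.5447 0.0091 0.2691] [ 9.880e-01  1.543e-01 -3.000e-04  2.000e-04] 0.0099
cap px [217. 142.] rgb [206. 211. 213.] xy [577.6  68.8] diam [39.2 39.9] z 0.1404
cap px [351. 208.] rgb [192.  13.   2.] xy [560.2 -48.2] diam [39.4 41.4] z 0.1406
cap px [252. 240.] rgb [ 21. 141.  57.] xy [509.7  20.1] diam [39.3 41.5] z 0.1405
```

View pics/w1.png

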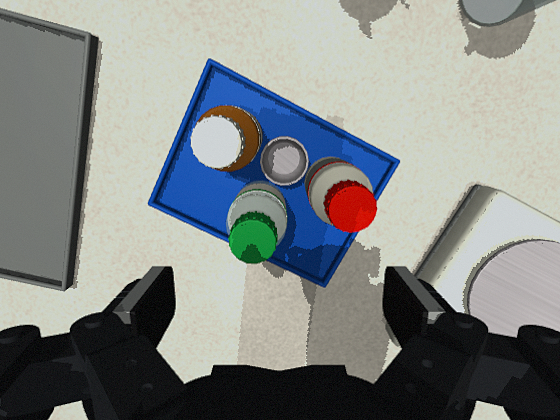

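The wrist view shows the white cap at (217,142), the red at (351,208), the green at (252,240) and the cup at (285,160). I'll turn the wrist and measure again so that any hand-eye error cancels.

>>> {"method": "move_arm", "body": {
  "deltas": [
    [0, 0, 0, 0, 0, -8, 1],
    [0, 0, 0, 0, 0, -10, 1],
    [0, 0, 0, 0, 0, -10, 1],
    [0, 0, 0, 0, 0, -10, 1],
    [0, 0, 0, 0, 0, -10, 1],
    [0, 0, 0, 0, 0, -10, 1],
    [0, 0, 0, 0, 0, -10, 1],
    [0, 0, 0, 0, 0, -5, 1],
    [0, 0, 0, 0, 0, 0, 1],
    [0, 0, 0, 0, 0, 0, 1]
  ]
}}

```text
clock: 3.58
position: [0.5449, 0.0095, 0.2693]
ee_rot: [0.703, 0.711, -0.0, 0.0]
ft_force: [0.2, 0.4, 0.4]
grip_width: 1.0
```

```bash
python3 look.py w2
```

```text
3.575 [0.5449 0.0095 0.2693] [ 7.032e-01  7.110e-01 -1.000e-04  2.000e-04] 0.0051
cap px [321. 128.] rgb [210. 216. 218.] xy [576.8  69.2] diam [39.2 39.4] z 0.1405
cap px [233. 190.] rgb [ 26. 147.  62.] xy [508.6  20.4] diam [39.4 40.3] z 0.1406
cap px [550. 210.] rgb [69. 69. 62.] xy [763.5   6. ] diam [14.1 18.7] z 0.1396
cap px [295. 269.] rgb [117.  11.   4.] xy [559.2 -47.8] diam [39.7 42.3] z 0.1405
```

>>> {"method": "move_arm", "body": {
  "deltas": [
    [0, 0, 0, 0, 0, -8, 1],
    [0, 0, 0, 0, 0, -10, 1],
    [0, 0, 0, 0, 0, -10, 1],
    [0, 0, 0, 0, 0, -10, 1],
    [0, 0, 0, 0, 0, -10, 1],
    [0, 0, 0, 0, 0, -10, 1],
    [0, 0, 0, 0, 0, -10, 1],
    [0, 0, 0, 0, 0, -10, 1],
    [0, 0, 0, 0, 0, -2.5, 1],
    [0, 0, 0, 0, 0, 0, 1]
  ]
}}

```text
clock: 4.88
position: [0.545, 0.01, 0.2693]
ee_rot: [0.077, 0.997, -0.0, 0.0]
ft_force: [-0.6, -0.7, 0.4]
grip_width: 1.0
```

```bash
python3 look.py w3; python3 -c "
from h import *
o=manip.get_obs();print(o['joint_pos'].round(3), Ro.from_quat(o['ee_rot']).as_matrix().round(4))"
```

```text
4.875 [0.545  0.01   0.2693] [ 7.660e-02  9.971e-01 -1.000e-04  0.000e+00] 0.0213
cap px [284. 157.] rgb [19. 91. 40.] xy [508.1  19.5] diam [39.1 39.5] z 0.1405
cap px [355. 230.] rgb [215. 218. 199.] xy [575.8  68.3] diam [39.5 41.7] z 0.1402
cap px [212. 231.] rgb [203.  17.   4.] xy [558.4 -48.7] diam [39.5 41.6] z 0.1405
[ 0.742  0.267 -0.994  1.577  0.226  1.421  1.148] [[-9.882e-01  1.532e-01  0.000e+00]
 [ 1.532e-01  9.882e-01 -2.000e-04]
 [-0.000e+00 -2.000e-04 -1.000e+00]]
```

View pics/w3.png

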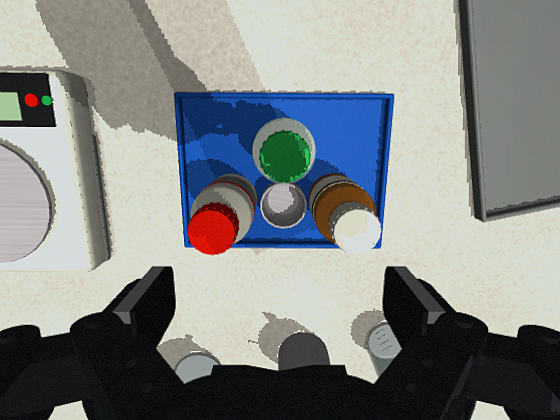

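Hand-eye averages (mm): amber (576.7,68.7), white (559.3,-48.3), green (508.9,20.0). The cup should be near (568,10). Starting with the amber bottle.

>>> {"method": "move_arm", "body": {
  "deltas": [
    [-0.0055, 0.0157, 0.015, 0, 0, 0, 1],
    [-0.0056, 0.0157, 0.025, 0, 0, 0, 1],
    [-0.0056, 0.0157, 0.03, 0, 0, 0, 1],
    [-0.0056, 0.0158, 0.03, 0, 0, 0, 1],
    [0, 0, 0.025, 0, 0, 0, 1],
    [0, 0, 0.02, 0, 0, 0, 1],
    [0, 0, 0.012, 0, 0, 0, 1],
    [0, 0, 0.005, 0, 0, 0, 1],
    [0, 0, 0, 0, 0, 0, 1],
    [0, 0, 0, 0, 0, 0, 1]
  ]
}}

```text
clock: 6.18
position: [0.577, 0.069, 0.1081]
ee_rot: [0.076, 0.997, 0.0, 0.001]
ft_force: [-0.3, -0.3, 0.1]
grip_width: 1.0
```

```bash
python3 look.py g1
```

```text
6.175 [0.577  0.069  0.1081] [7.590e-02 9.971e-01 0.000e+00 6.000e-04] 0.0025
cap px [ 97. 132.] rgb [ 19. 103.  44.] xy [508.3  21.9] diam [39.3 42.6] z 0.1405
cap px [282. 302.] rgb [145. 145. 132.] xy [575.2  70. ] diam [39.2 42.8] z 0.1403
cap px [  9. 302.] rgb [88.  9.  6.] xy [559.8 -25.3] diam [ 8.  27.1] z 0.1343
cap px [150. 301.] rgb [16. 15. 16.] xy [571.2  18.9] diam [20.  34.4] z 0.1411
cap px [407. 301.] rgb [15. 16. 16.] xy [586.8 117.5] diam [20.2 34.9] z 0.1412
```

View pics/g1.png

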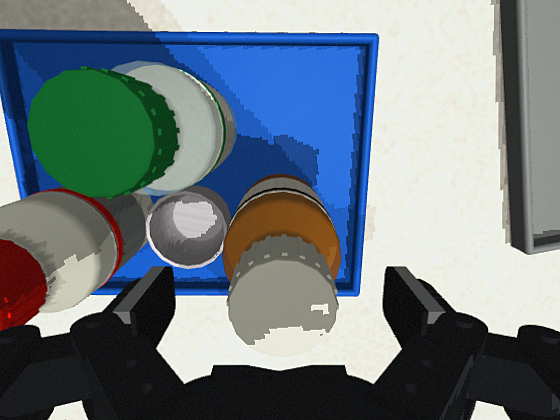

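The cap is centred between the fingers (cap at column 282, finger midpoint at 280). Closing.

>>> {"method": "move_arm", "body": {
  "deltas": [
    [0, 0, 0, 0, 0, 0, 0.3],
    [0, 0, 0, 0, 0, 0, 0.1],
    [0, 0, 0, 0, 0, 0, 0],
    [0, 0, 0, 0, 0, 0, -0.2],
    [0, 0, 0, 0, 0, 0, -0.6],
    [0, 0, 0, 0, 0, 0, -1],
    [0, 0, 0, 0, 0, 0, -1],
    [0, 0, 0, 0, 0, 0, -1]
  ],
  "force": 40
}}

```text
clock: 7.22
position: [0.5768, 0.0692, 0.1076]
ee_rot: [0.076, 0.997, 0.0, 0.0]
ft_force: [-0.0, 1.5, 4.8]
grip_width: 0.456
```

```bash
python3 -c "
from h import *
o=manip.get_obs();print(o['position'].round(4),o['ee_rot'].round(4),o['grip_width'],o['ft_force'].round(2),o['torque'].round(3))"
```

```text
[0.5768 0.0692 0.1076] [7.570e-02 9.971e-01 1.000e-04 3.000e-04] 0.4556458251344993 [-0.04  1.51  4.76] [ 0.424  0.028 -0.004]
```

>>> {"method": "move_arm", "body": {
  "deltas": [
    [0, 0, -0.005, 0, 0, 0, -1],
    [0, 0, -0.015, 0, 0, 0, -1],
    [0, 0, -0.02, 0, 0, 0, -1],
    [0.003, 0.015, -0.01, 0, 0, 0, -1],
    [0.006, 0.03, 0, 0, 0, 0, -1],
    [0.008, 0.04, 0, 0, 0, 0, -1],
    [0.009, 0.045, 0, 0, 0, 0, -1],
    [0.009, 0.045, 0, 0, 0, 0, -1],
    [0.007, 0.035, 0, 0, 0, 0, -1],
    [0.0044, 0.0256, 0, 0, 0, 0, -1]
  ]
}}

```text
clock: 8.48
position: [0.565, 0.3122, 0.1579]
ee_rot: [0.075, 0.997, 0.001, -0.0]
ft_force: [0.4, -0.4, -2.3]
grip_width: 0.453
```

>>> {"method": "move_arm", "body": {
  "deltas": [
    [0, 0, 0.005, 0, 0, 0, -1],
    [0, 0, 0.01, 0, 0, 0, -1],
    [0, 0, 0.01, 0, 0, 0, -1],
    [0, 0, 0.01, 0, 0, 0, -1],
    [0, 0, 0, 0, 0, 0, -1],
    [0, 0, 0, 0, 0, 0, -1]
  ]
}}

```text
clock: 9.22
position: [0.5665, 0.3088, 0.1225]
ee_rot: [0.076, 0.997, 0.0, 0.0]
ft_force: [0.2, 0.4, -2.0]
grip_width: 0.459
```

```bash
cat > st.py <<'E'
from h import *
o=manip.get_obs();print(o['clock'],o['position'].round(4),o['ee_rot'].round(4),o['grip_width'].round(3),o['ft_force'].round(2),o['joint_pos'].round(2))
E
python3 st.py; python3 look.py p1
```

```text
9.225 [0.5665 0.3088 0.1225] [7.590e-02 9.971e-01 1.000e-04 1.000e-04] 0.0052
cap px [279. 262.] rgb [88. 88. 80.] xy [562.3 308.7] diam [30.5 57.9] z 0.1414Traceback (most recent call last):
  File "st.py", line 2, in <module>
    o=manip.get_obs();print(o['clock'],o['position'].round(4),o['ee_rot'].round(4),o['grip_width'].round(3),o['ft_force'].round(2),o['joint_pos'].round(2))
                                                                                   ^^^^^^^^^^^^^^^^^^^^^
AttributeError: 'float' object has no attribute 'round'
```

View pics/p1.png

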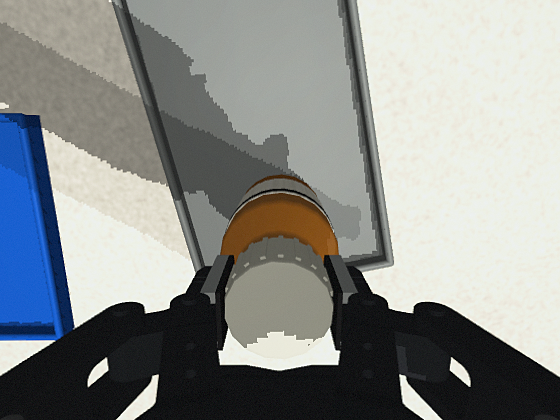

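The amber bottle is held straight over the far end of the grey tray. Lowering it.

>>> {"method": "move_arm", "body": {
  "deltas": [
    [0, 0, 0.005, 0, 0, 0, -1],
    [0, 0, 0.005, 0, 0, 0, -1],
    [0, 0, 0.002, 0, 0, 0, -1],
    [0, 0, 0.0015, 0, 0, 0, -1],
    [0, 0, 0.001, 0, 0, 0, -1],
    [0, 0, 0.0005, 0, 0, 0, -1],
    [0, 0, 0, 0, 0, 0, -1],
    [0, 0, 0, 0, 0, 0, -1]
  ]
}}

```text
clock: 10.28
position: [0.5665, 0.3089, 0.1076]
ee_rot: [0.076, 0.997, 0.0, 0.0]
ft_force: [-0.9, -0.2, 1.4]
grip_width: 0.455
```

>>> {"method": "move_arm", "body": {
  "deltas": [
    [0, 0, 0, 0, 0, 0, 0],
    [0, 0, 0, 0, 0, 0, 0.2],
    [0, 0, 0, 0, 0, 0, 0.5],
    [0, 0, 0, 0, 0, 0, 0.7],
    [0, 0, -0.01, 0, 0, 0, 0.7],
    [0, 0, -0.03, 0, 0, 0, 0.7],
    [0, 0, -0.04, 0, 0, 0, 0.7]
  ]
}}

```text
clock: 11.15
position: [0.566, 0.3086, 0.1882]
ee_rot: [0.076, 0.997, -0.0, -0.0]
ft_force: [0.2, -0.2, 0.1]
grip_width: 0.846
```

```bash
sed -i "s/o\['grip_width'\].round(3)/round(float(o['grip_width']),3)/" st.py; python3 st.py; python3 look.py r1
```

```text
11.15 [0.566  0.3086 0.1882] [ 7.570e-02  9.971e-01 -3.000e-04 -5.000e-04] 0.846 [ 0.16 -0.24  0.12] [ 0.09  0.57 -0.94  1.42  0.46  1.38  0.55]
11.15 [0.566  0.3086 0.1882] [ 7.570e-02  9.971e-01 -3.000e-04 -5.000e-04] 0.5402
cap px [281. 236.] rgb [202. 201. 182.] xy [565.8 309.4] diam [39.4 41.1] z 0.1404
```

>>> {"method": "move_arm", "body": {
  "deltas": [
    [0.001, -0.02, 0, 0, 0, 0, 1],
    [0.002, -0.04, 0, 0, 0, 0, 1],
    [0.002, -0.045, 0, 0, 0, 0, 1],
    [0.002, -0.045, 0, 0, 0, 0, 1],
    [0.002, -0.045, 0, 0, 0, 0, 1],
    [0.002, -0.045, 0, 0, 0, 0, 1],
    [0.001, -0.03, 0, 0, 0, 0, 1],
    [0.0007, -0.0242, 0, 0, 0, 0, 1],
    [0, 0, 0.01, 0, 0, 0, 1],
    [0, 0, 0, 0, 0, 0, 1]
  ]
}}

```text
clock: 12.45
position: [0.509, 0.0209, 0.1769]
ee_rot: [0.075, 0.997, 0.0, -0.0]
ft_force: [-0.1, 0.2, -0.2]
grip_width: 0.999
```

```bash
python3 look.py g2a
```

```text
12.45 [0.509  0.0209 0.1769] [ 7.540e-02  9.972e-01  1.000e-04 -3.000e-04] 0.0174
cap px [278. 239.] rgb [ 33. 177.  75.] xy [506.8  19.9] diam [39.3 41.3] z 0.1404
cap px [186. 337.] rgb [240.  20.   2.] xy [558.5 -43. ] diam [28.9 45. ] z 0.1403
```

>>> {"method": "move_arm", "body": {
  "deltas": [
    [0, -0.001, 0.02, 0, 0, 0, 1],
    [0, 0, 0.025, 0, 0, 0, 1],
    [0, 0, 0.016, 0, 0, 0, 1],
    [0, 0, 0.0085, 0, 0, 0, 0.6],
    [0, 0, 0, 0, 0, 0, 0.3],
    [0, 0, 0, 0, 0, 0, 0],
    [0, 0, 0, 0, 0, 0, -0.2],
    [0, 0, 0, 0, 0, 0, -0.6],
    [0, 0, 0, 0, 0, 0, -1],
    [0, 0, 0, 0, 0, 0, -1]
  ]
}}

```text
clock: 13.75
position: [0.5098, 0.0192, 0.1086]
ee_rot: [0.076, 0.997, 0.0, 0.001]
ft_force: [-1.1, 1.1, 6.5]
grip_width: 0.453
```

```bash
python3 st.py; python3 look.py g2
```

```text
13.75 [0.5098 0.0192 0.1086] [7.570e-02 9.971e-01 0.000e+00 8.000e-04] 0.453 [-1.08  1.11  6.55] [ 0.72  0.34 -0.97  1.87  0.31  1.1   1.05]
13.75 [0.5098 0.0192 0.1086] [7.570e-02 9.971e-01 0.000e+00 8.000e-04] 0.0014
cap px [278. 298.] rgb [ 19. 102.  43.] xy [506.9  19.1] diam [41.7 57. ] z 0.1405
cap px [140. 404.] rgb [164.5  15.    4. ] xy [542.3 -41. ] diam [ 6.7 23.1] z 0.1395
```

View pics/g2.png

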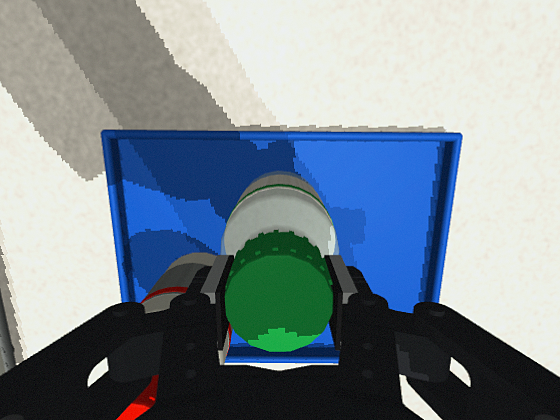

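Green is held squarely. Next it goes to the near slot.

>>> {"method": "move_arm", "body": {
  "deltas": [
    [0, 0, -0.005, 0, 0, 0, -1],
    [0, 0, -0.015, 0, 0, 0, -1],
    [0, 0, -0.02, 0, 0, 0, -1],
    [0.01, 0.015, -0.01, 0, 0, 0, -1],
    [0.02, 0.031, 0, 0, 0, 0, -1],
    [0.025, 0.04, 0, 0, 0, 0, -1],
    [0.027, 0.042, 0, 0, 0, 0, -1],
    [0.027, 0.042, 0, 0, 0, 0, -1],
    [0.025, 0.04, 0, 0, 0, 0, -1],
    [0.02, 0.031, 0, 0, 0, 0, -1]
  ]
}}

```text
clock: 15.05
position: [0.3913, 0.283, 0.1585]
ee_rot: [0.075, 0.997, -0.0, 0.0]
ft_force: [-0.0, -0.6, -3.8]
grip_width: 0.458
```

>>> {"method": "move_arm", "body": {
  "deltas": [
    [0.01, 0.0157, 0.005, 0, 0, 0, -1],
    [0, 0, 0.01, 0, 0, 0, -1],
    [0, 0, 0.01, 0, 0, 0, -1],
    [0, 0, 0.01, 0, 0, 0, -1],
    [0, 0, 0.003, 0, 0, 0, -1],
    [0, 0, 0, 0, 0, 0, -1],
    [0, 0, 0, 0, 0, 0, -1]
  ]
}}

```text
clock: 15.92
position: [0.3861, 0.2976, 0.1201]
ee_rot: [0.076, 0.997, 0.0, 0.0]
ft_force: [-0.1, -0.5, -3.1]
grip_width: 0.455
```

```bash
python3 st.py; python3 look.py p2
```

```text
15.925 [0.3861 0.2976 0.1201] [7.590e-02 9.971e-01 1.000e-04 2.000e-04] 0.455 [-0.14 -0.54 -3.14] [ 0.26  0.31 -1.13  1.91  0.32  1.12  0.42]
15.925 [0.3861 0.2976 0.1201] [7.590e-02 9.971e-01 1.000e-04 2.000e-04] 0.0043
cap px [279. 262.] rgb [14. 62. 26.] xy [382.9 297.1] diam [36.3 58.5] z 0.1418
```

View pics/p2.png

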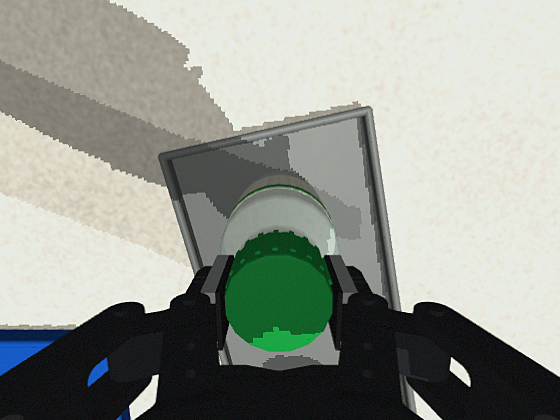

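>>> {"method": "move_arm", "body": {
  "deltas": [
    [0, 0, 0.004, 0, 0, 0, -1],
    [0, 0, 0.003, 0, 0, 0, -1],
    [0, 0, 0.002, 0, 0, 0, -1],
    [0, 0, 0.001, 0, 0, 0, -1],
    [0, 0, 0.001, 0, 0, 0, -1],
    [0, 0, 0.0005, 0, 0, 0, -1],
    [0, 0, 0, 0, 0, 0, -1],
    [0, 0, 0, 0, 0, 0, -1]
  ]
}}

```text
clock: 16.98
position: [0.386, 0.2977, 0.1086]
ee_rot: [0.076, 0.997, 0.0, 0.0]
ft_force: [-0.5, -0.9, 3.8]
grip_width: 0.459
```

>>> {"method": "move_arm", "body": {
  "deltas": [
    [0, 0, 0, 0, 0, 0, 0],
    [0, 0, 0, 0, 0, 0, 0.2],
    [0, 0, 0, 0, 0, 0, 0.5],
    [0, 0, 0, 0, 0, 0, 0.7],
    [0, 0, -0.01, 0, 0, 0, 0.7],
    [0, 0, -0.03, 0, 0, 0, 0.7],
    [0, 0, -0.04, 0, 0, 0, 0.7]
  ]
}}

```text
clock: 17.85
position: [0.3853, 0.2974, 0.1893]
ee_rot: [0.076, 0.997, -0.0, -0.001]
ft_force: [1.0, -0.0, 0.6]
grip_width: 0.85
```

```bash
python3 st.py; python3 look.py r2
```

```text
17.85 [0.3853 0.2974 0.1893] [ 7.550e-02  9.971e-01 -2.000e-04 -6.000e-04] 0.85 [ 1.02 -0.    0.56] [ 0.34  0.22 -1.19  1.83  0.21  1.24  0.51]
17.85 [0.3853 0.2974 0.1893] [ 7.550e-02  9.971e-01 -2.000e-04 -6.000e-04] 0.5834
cap px [281. 232.] rgb [ 27. 149.  63.] xy [383.1 298.4] diam [39.3 41. ] z 0.1404
```

>>> {"method": "move_arm", "body": {
  "deltas": [
    [-0.012, -0.017, 0, 0, 0, 0, 1],
    [-0.022, -0.031, 0, 0, 0, 0, 1],
    [-0.026, -0.0365, 0, 0, 0, 0, 1],
    [-0.026, -0.0365, 0, 0, 0, 0, 1],
    [-0.026, -0.0365, 0, 0, 0, 0, 1],
    [-0.026, -0.0365, 0, 0, 0, 0, 1],
    [-0.026, -0.0365, 0, 0, 0, 0, 1],
    [-0.026, -0.0365, 0, 0, 0, 0, 1],
    [-0.02, -0.028, 0, 0, 0, 0, 1],
    [-0.0141, -0.0203, 0, 0, 0, 0, 1]
  ]
}}

```text
clock: 19.15
position: [0.5603, -0.0495, 0.1886]
ee_rot: [0.076, 0.997, 0.0, 0.0]
ft_force: [-0.2, 0.3, 0.7]
grip_width: 0.996
```

>>> {"method": "move_arm", "body": {
  "deltas": [
    [0, 0, 0.01, 0, 0, 0, 1],
    [0, 0, 0, 0, 0, 0, 1]
  ]
}}

```text
clock: 19.4
position: [0.5589, -0.0466, 0.1776]
ee_rot: [0.075, 0.997, 0.0, -0.001]
ft_force: [1.5, 0.7, -0.1]
grip_width: 1.0
```

```bash
python3 st.py; python3 look.py g3a
```

```text
19.4 [ 0.5589 -0.0466  0.1776] [ 7.490e-02  9.972e-01  3.000e-04 -7.000e-04] 1.0 [ 1.52  0.72 -0.15] [ 0.78  0.38 -0.95  1.67  0.32  1.27  1.19]
19.4 [ 0.5589 -0.0466  0.1776] [ 7.490e-02  9.972e-01  3.000e-04 -7.000e-04] 0.0142
cap px [275. 242.] rgb [228.  21.   8.] xy [558.3 -49.4] diam [39.3 41.3] z 0.1404
```

>>> {"method": "move_arm", "body": {
  "deltas": [
    [-0.0007, -0.002, 0.02, 0, 0, 0, 1],
    [0, 0, 0.025, 0, 0, 0, 1],
    [0, 0, 0.016, 0, 0, 0, 1],
    [0, 0, 0.0095, 0, 0, 0, 0.6],
    [0, 0, 0, 0, 0, 0, 0.3],
    [0, 0, 0, 0, 0, 0, 0],
    [0, 0, 0, 0, 0, 0, -0.2],
    [0, 0, 0, 0, 0, 0, -0.6],
    [0, 0, 0, 0, 0, 0, -1],
    [0, 0, 0, 0, 0, 0, -1]
  ]
}}

```text
clock: 20.7
position: [0.5607, -0.0499, 0.1087]
ee_rot: [0.076, 0.997, 0.0, 0.001]
ft_force: [-0.1, 1.3, 6.5]
grip_width: 0.453
```

```bash
python3 st.py; python3 look.py g3
```

```text
20.7 [ 0.5607 -0.0499  0.1087] [7.570e-02 9.971e-01 0.000e+00 8.000e-04] 0.453 [-0.15  1.29  6.5 ] [ 0.75  0.45 -0.91  1.74  0.39  1.14  1.14]
20.7 [ 0.5607 -0.0499  0.1087] [7.570e-02 9.971e-01 0.000e+00 8.000e-04] 0.0012
cap px [278. 299.] rgb [138.  14.   8.] xy [558.2 -50.2] diam [41.4 57.4] z 0.1405
```

View pics/g3.png

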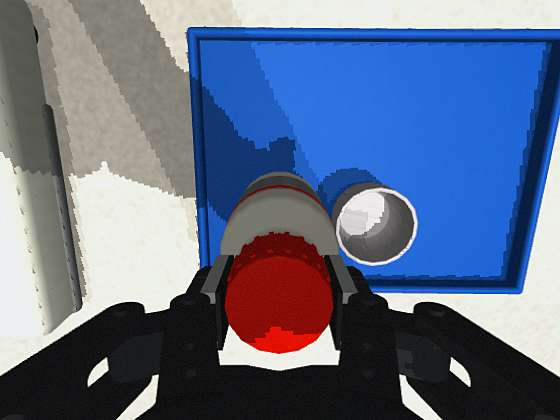

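Gripped poses: amber–white 120.2 mm apart and green 59.7 mm from their midpoint, which matches the nominal layout. White goes to the middle slot.

>>> {"method": "move_arm", "body": {
  "deltas": [
    [0, 0, -0.005, 0, 0, 0, -1],
    [0, 0, -0.015, 0, 0, 0, -1],
    [0, 0, -0.02, 0, 0, 0, -1],
    [0, 0, -0.02, 0, 0, 0, -1],
    [0.006, 0.015, 0, 0, 0, 0, -1],
    [0.013, 0.032, 0, 0, 0, 0, -1],
    [0.017, 0.042, 0, 0, 0, 0, -1],
    [0.018, 0.044, 0, 0, 0, 0, -1],
    [0.018, 0.044, 0, 0, 0, 0, -1],
    [0.018, 0.044, 0, 0, 0, 0, -1]
  ]
}}

```text
clock: 22.0
position: [0.503, 0.1842, 0.1675]
ee_rot: [0.075, 0.997, -0.0, -0.0]
ft_force: [0.8, 0.6, -4.0]
grip_width: 0.459
```

>>> {"method": "move_arm", "body": {
  "deltas": [
    [0.017, 0.042, 0, 0, 0, 0, -1],
    [0.015, 0.037, 0, 0, 0, 0, -1],
    [0.01, 0.025, 0, 0, 0, 0, -1],
    [0.0048, 0.0114, 0.005, 0, 0, 0, -1],
    [0, 0, 0.01, 0, 0, 0, -1],
    [0, 0, 0.015, 0, 0, 0, -1],
    [0, 0, 0.013, 0, 0, 0, -1],
    [0, 0, 0.005, 0, 0, 0, -1],
    [0, 0, 0, 0, 0, 0, -1],
    [0, 0, 0, 0, 0, 0, -1]
  ]
}}

```text
clock: 23.25
position: [0.4759, 0.3032, 0.1202]
ee_rot: [0.076, 0.997, 0.0, 0.0]
ft_force: [0.8, -0.2, -3.4]
grip_width: 0.462
```

```bash
python3 st.py; python3 look.py p3
```

```text
23.25 [0.4759 0.3032 0.1202] [7.580e-02 9.971e-01 2.000e-04 3.000e-04] 0.462 [ 0.77 -0.22 -3.37] [ 0.16  0.48 -1.01  1.72  0.43  1.19  0.46]
23.25 [0.4759 0.3032 0.1202] [7.580e-02 9.971e-01 2.000e-04 3.000e-04] 0.0021
cap px [225.  49.] rgb [ 50. 211.  96.] xy [387.2 298.6] diam [34.6 40.7] z 0.1405
cap px [279. 262.] rgb [85. 13. 11.] xy [470.1 303.5] diam [30.4 57.7] z 0.1418
```

View pics/p3.png

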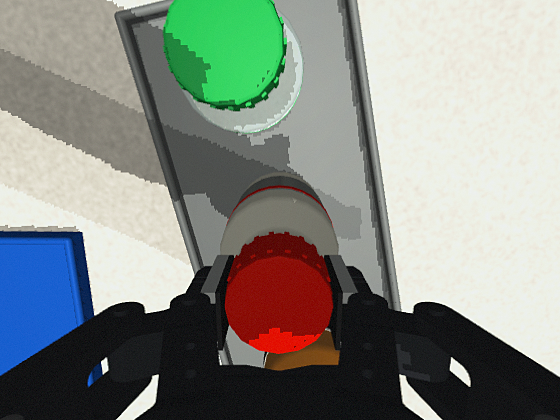

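>>> {"method": "move_arm", "body": {
  "deltas": [
    [0, 0, 0.004, 0, 0, 0, -1],
    [0, 0, 0.003, 0, 0, 0, -1],
    [0, 0, 0.002, 0, 0, 0, -1],
    [0, 0, 0.001, 0, 0, 0, -1],
    [0, 0, 0.001, 0, 0, 0, -1],
    [0, 0, 0.0005, 0, 0, 0, -1],
    [0, 0, 0, 0, 0, 0, -1],
    [0, 0, 0, 0, 0, 0, -1]
  ]
}}

```text
clock: 24.3
position: [0.4759, 0.3033, 0.1087]
ee_rot: [0.076, 0.997, 0.0, 0.0]
ft_force: [-0.9, 0.5, 5.0]
grip_width: 0.455
```

>>> {"method": "move_arm", "body": {
  "deltas": [
    [0, 0, 0, 0, 0, 0, 0],
    [0, 0, 0, 0, 0, 0, 0.2],
    [0, 0, 0, 0, 0, 0, 0.5],
    [0, 0, 0, 0, 0, 0, 0.6],
    [0, 0, -0.01, 0, 0, 0, 0.6],
    [0, 0, -0.03, 0, 0, 0, 0.6],
    [0, 0, -0.04, 0, 0, 0, 0.6]
  ]
}}

```text
clock: 25.18
position: [0.4753, 0.3029, 0.1893]
ee_rot: [0.076, 0.997, -0.0, -0.0]
ft_force: [0.4, -0.3, 0.2]
grip_width: 0.801
```

```bash
python3 st.py; python3 look.py r3
```

```text
25.175 [0.4753 0.3029 0.1893] [ 7.570e-02  9.971e-01 -2.000e-04 -5.000e-04] 0.801 [ 0.36 -0.32  0.23] [ 0.2   0.41 -1.05  1.64  0.37  1.31  0.5 ]
25.175 [0.4753 0.3029 0.1893] [ 7.570e-02  9.971e-01 -2.000e-04 -5.000e-04] 0.561
cap px [245.  73.] rgb [ 50. 201.  92.] xy [385.  298.6] diam [39.3 39.9] z 0.1404
cap px [281. 233.] rgb [219.  19.   8.] xy [473.6 303.7] diam [39.3 41.1] z 0.1404
cap px [309. 351.] rgb [225. 224. 207.] xy [554.9 309.5] diam [26.6 42.6] z 0.1399
```

>>> {"method": "move_arm", "body": {
  "deltas": [
    [-0.01, -0.02, 0, 0, 0, 0, 1],
    [-0.02, -0.04, 0, 0, 0, 0, 1],
    [-0.022, -0.045, 0, 0, 0, 0, 1],
    [-0.022, -0.045, 0, 0, 0, 0, 1],
    [-0.022, -0.045, 0.01, 0, 0, 0, 1],
    [-0.02, -0.04, 0.02, 0, 0, 0, 1],
    [-0.014, -0.028, 0.02, 0, 0, 0, 1],
    [-0.0066, -0.013, 0.01, 0, 0, 0, 1],
    [0, 0, 0, 0, 0, 0, 1],
    [0, 0, 0, 0, 0, 0, 1]
  ]
}}

```text
clock: 26.48
position: [0.5691, 0.0117, 0.1294]
ee_rot: [0.075, 0.997, 0.0, 0.001]
ft_force: [-0.3, 0.6, -0.2]
grip_width: 1.003
```

```bash
cat > cup.py <<'E'
import sys; from look import *
p,d,o=look(sys.argv[1]); print(o['clock'],o['position'].round(4),np.abs(o['joint_velocities']).max())
zt=float(sys.argv[2]) if len(sys.argv)>2 else .042
C=cal('wrist',o);P=cloud(C,d);Z=P[...,2]
m=((abs(Z-zt)<.006)&(np.hypot(P[...,0]-o['position'][0],P[...,1]-o['position'][1])<.05)).astype(np.uint8)
k,l,s,c=cv2.connectedComponentsWithStats(m)
for i in range(1,k):
    if s[i,4]>80:
        cc=max(cv2.findContours((l==i).astype(np.uint8),cv2.RETR_EXTERNAL,cv2.CHAIN_APPROX_NONE)[0],key=cv2.contourArea)[:,0]
        e=cv2.fitEllipse((onplane(C,cc,zt)[:,:2]*1000).astype(np.float32)); print(s[i,4],c[i].round(),np.round(e[0],1),np.round(e[1],1),np.nanmax(Z[l==i]))
E
python3 cup.py c1
```

```text
26.475 [0.5691 0.0117 0.1294] 0.005623366973732942
1070 [278. 221.] [569.6  10.2] [50.7 51.8] 0.04465427783086928
```

View pics/c1.png

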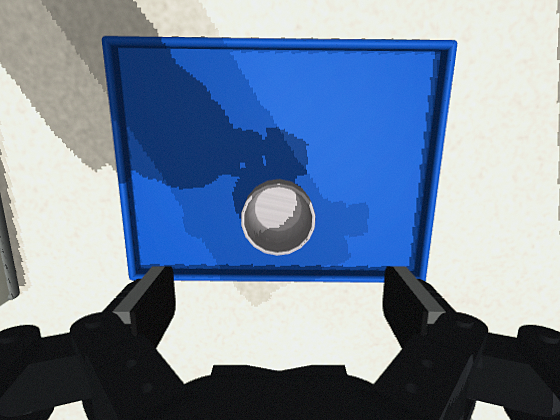

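The cup is alone at pixel (278,221), which puts it at (569.6,10.2) mm. Descending on it.

>>> {"method": "move_arm", "body": {
  "deltas": [
    [-0.0005, -0.0017, 0.02, 0, 0, 0, 1],
    [0, 0, 0.035, 0, 0, 0, 1],
    [0, 0, 0.03, 0, 0, 0, 1],
    [0, 0, 0.018, 0, 0, 0, 1],
    [0, 0, 0.0095, 0, 0, 0, 1],
    [0, 0, 0, 0, 0, 0, 0.7],
    [0, 0, 0, 0, 0, 0, 0.5],
    [0, 0, 0, 0, 0, 0, 0.3]
  ],
  "force": 25
}}

```text
clock: 27.52
position: [0.5699, 0.0079, 0.0167]
ee_rot: [0.076, 0.997, -0.0, 0.001]
ft_force: [0.0, -0.6, 0.1]
grip_width: 0.653
```

>>> {"method": "move_arm", "body": {
  "deltas": [
    [0, 0, 0, 0, 0, 0, 0.1],
    [0, 0, 0, 0, 0, 0, -0.2],
    [0, 0, 0, 0, 0, 0, -0.6],
    [0, 0, 0, 0, 0, 0, -1],
    [0, 0, 0, 0, 0, 0, -1]
  ]
}}

```text
clock: 28.15
position: [0.5698, 0.0079, 0.0168]
ee_rot: [0.076, 0.997, -0.0, 0.001]
ft_force: [-1.5, -0.4, 5.7]
grip_width: 0.604
```

```bash
python3 st.py; python3 cup.py c2
```

```text
28.15 [0.5698 0.0079 0.0168] [ 7.590e-02  9.971e-01 -1.000e-04  7.000e-04] 0.604 [-1.49 -0.44  5.66] [ 0.59  0.59 -0.85  1.78  0.52  1.01  0.95]
28.15 [0.5698 0.0079 0.0168] 0.0020277249619329784
5653 [278. 297.] [568.4   7.4] [49.7 66.6] 0.047998656556437314
```

View pics/c2.png

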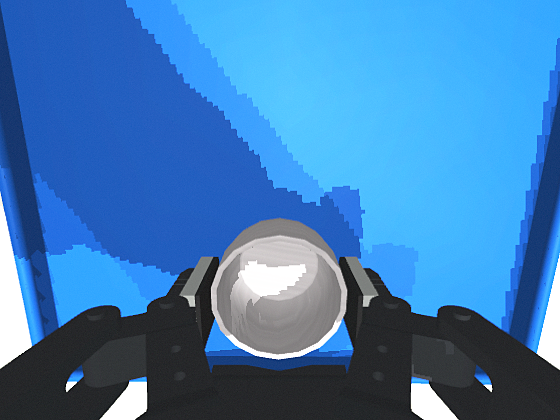

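>>> {"method": "move_arm", "body": {
  "deltas": [
    [0, 0, -0.005, 0, 0, 0, -1],
    [0, 0, -0.015, 0, 0, 0, -1],
    [0, 0, -0.03, 0, 0, 0, -1],
    [0, 0, -0.035, 0, 0, 0, -1],
    [0.0005, -0.015, -0.025, 0, 0, 0, -1],
    [0.001, -0.03, -0.01, 0, 0, 0, -1],
    [0.0015, -0.042, 0, 0, 0, 0, -1],
    [0.0015, -0.045, 0, 0, 0, 0, -1],
    [0.0015, -0.045, 0, 0, 0, 0, -1],
    [0.0015, -0.045, 0, 0, 0, 0, -1]
  ]
}}

```text
clock: 29.45
position: [0.528, -0.2119, 0.137]
ee_rot: [0.076, 0.997, -0.0, 0.0]
ft_force: [-0.0, -0.3, -0.7]
grip_width: 0.6
```

>>> {"method": "move_arm", "body": {
  "deltas": [
    [0.0012, -0.04, 0, 0, 0, 0, -1],
    [0.001, -0.025, 0, 0, 0, 0, -1],
    [0, -0.0117, 0, 0, 0, 0, -1],
    [0, 0, 0.01, 0, 0, 0, -1],
    [0, 0, 0, 0, 0, 0, -1],
    [0, 0, 0, 0, 0, 0, -1]
  ]
}}

```text
clock: 30.2
position: [0.5149, -0.2846, 0.1258]
ee_rot: [0.075, 0.997, 0.0, -0.0]
ft_force: [-0.2, -0.5, -0.6]
grip_width: 0.6
```

```bash
python3 st.py; python3 - <<'E'
from look import *
p,d,o=look('c3'); C=cal('wrist',o);P=cloud(C,d);Z=P[...,2]
pt,dt=viewer.camera('top'); cv2.imwrite('pics/top1.png',pt[:,:,::-1]); np.savez('top1.npz',p=pt,d=dt)
# pan edge pixels in wrist
E
```

```text
30.2 [ 0.5149 -0.2846  0.1258] [ 7.480e-02  9.972e-01  2.000e-04 -0.000e+00] 0.6 [-0.23 -0.52 -0.61] [ 1.1   0.47 -0.85  1.65  0.37  1.19  1.58]
```

View pics/c3.png

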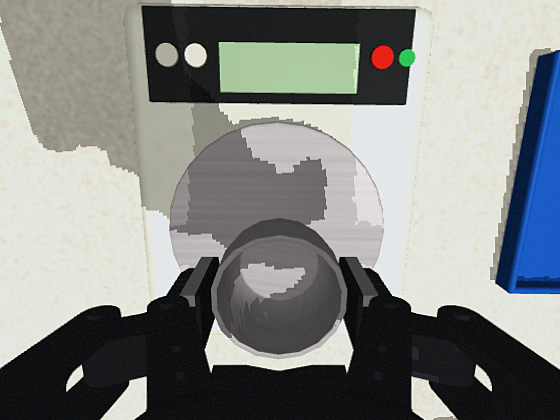

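View pics/top1.png

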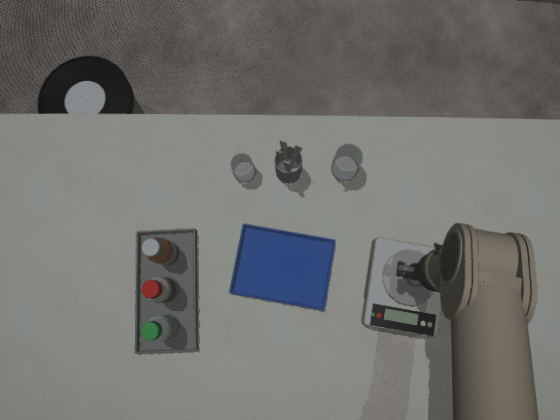

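The wrist view shows the pan's upper arc from (170,220) over (277,120) to (384,220). I'll fit a circle to it.

```bash
python3 - <<'E'
from look import *
from scipy.optimize import least_squares
z=np.load('c3.npz'); o=dict(ee_rot=z['q'],position=z['x']); C=cal('wrist',o); P=cloud(C,z['d']); Z=P[...,2]
m=((Z>.064)&(Z<.078)).astype(np.uint8)
m=cv2.morphologyEx(m,cv2.MORPH_OPEN,np.ones((5,5)))
cs=max(cv2.findContours(m,cv2.RETR_EXTERNAL,cv2.CHAIN_APPROX_NONE)[0],key=cv2.contourArea)[:,0]
s=cs[(cs[:,1]<225)&(cs[:,0]>160)&(cs[:,0]<400)]
w=onplane(C,s,.07)[:,:2]*1000
r=least_squares(lambda q:np.hypot(w[:,0]-q[0],w[:,1]-q[1])-65,[514,-286],loss='soft_l1'); print(len(s),r.x,np.abs(r.fun).mean(),s.min(0),s.max(0))
r=least_squares(lambda q:np.hypot(w[:,0]-q[0],w[:,1]-q[1])-q[2],[514,-286,65],loss='soft_l1'); print(r.x)
E
python3 -c "
import sys
sys.argv=['','c4','.1515']
exec(open('cup.py').read())"
```

```text
365 [ 515.82194579 -286.97994052] 8.269526416503089 [170 122] [382 224]
[ 514.1393552  -286.72929199   63.6743343 ]
30.3 [ 0.5149 -0.2852  0.1261] 0.004958232280718909
5562 [279. 297.] [ 513.4 -285.6] [49.4 66.5] 0.1574982225256521
```

>>> {"method": "move_arm", "body": {
  "deltas": [
    [0, -0.001, 0.01, 0, 0, 0, -1],
    [0, 0, 0.012, 0, 0, 0, -1],
    [0, 0, 0.01, 0, 0, 0, -1],
    [0, 0, 0.006, 0, 0, 0, -1],
    [0, 0, 0.002, 0, 0, 0, -1],
    [0, 0, 0, 0, 0, 0, -1],
    [0, 0, 0, 0, 0, 0, -1]
  ]
}}

```text
clock: 31.22
position: [0.5146, -0.287, 0.0862]
ee_rot: [0.076, 0.997, -0.0, 0.0]
ft_force: [-0.6, -0.2, -0.4]
grip_width: 0.605
```

>>> {"method": "move_arm", "body": {
  "deltas": [
    [0, 0, 0.001, 0, 0, 0, -1],
    [0, 0, 0.001, 0, 0, 0, -1],
    [0, 0, 0.0005, 0, 0, 0, -1],
    [0, 0, 0.0005, 0, 0, 0, -1],
    [0, 0, 0, 0, 0, 0, -1]
  ]
}}

```text
clock: 31.85
position: [0.5144, -0.287, 0.0829]
ee_rot: [0.076, 0.997, -0.0, 0.0]
ft_force: [0.1, 0.6, 1.9]
grip_width: 0.608
```

>>> {"method": "move_arm", "body": {
  "deltas": [
    [0, 0, 0, 0, 0, 0, 0.25],
    [0, 0, 0, 0, 0, 0, 0.35],
    [0, 0, 0, 0, 0, 0, 0.5],
    [0, 0, 0, 0, 0, 0, 0.8],
    [0, 0, 0, 0, 0, 0, 0.9],
    [0, 0, -0.01, 0, 0, 0, 0.9],
    [0, 0, -0.03, 0, 0, 0, 0.9],
    [0, 0, -0.05, 0, 0, 0, 0.9],
    [0, 0, -0.04, 0, 0, 0, 0.9],
    [0, 0, 0, 0, 0, 0, 0.9]
  ]
}}

```text
clock: 33.1
position: [0.5161, -0.2872, 0.2169]
ee_rot: [0.076, 0.997, -0.001, 0.003]
ft_force: [0.3, 0.3, -0.2]
grip_width: 0.949
```

```bash
python3 st.py; python3 cup.py c5 .108;  python3 - <<'E'
from look import *
from scipy.optimize import least_squares
z=np.load('c5.npz'); o=dict(ee_rot=z['q'],position=z['x']); C=cal('wrist',o); P=cloud(C,z['d']); Z=P[...,2]
m=((Z>.064)&(Z<.112)).astype(np.uint8)
m=cv2.morphologyEx(m,cv2.MORPH_OPEN,np.ones((5,5)))
cs=max(cv2.findContours(m,cv2.RETR_EXTERNAL,cv2.CHAIN_APPROX_NONE)[0],key=cv2.contourArea)[:,0]
w=onplane(C,cs,.07)[:,:2]*1000
r=least_squares(lambda q:np.hypot(w[:,0]-q[0],w[:,1]-q[1])-q[2],[514,-286,65],loss='soft_l1'); print(len(w),r.x,np.abs(r.fun).mean())
E
```

```text
33.1 [ 0.5161 -0.2872  0.2169] [ 0.0757  0.9971 -0.0015  0.0027] 0.949 [ 0.3   0.32 -0.2 ] [ 1.13  0.39 -0.89  1.55  0.31  1.35  1.63]
33.1 [ 0.5161 -0.2872  0.2169] 0.06748912834834009
886 [279. 208.] [ 513.9 -287.7] [50.7 51.6] 0.11085121539354842
449 [ 514.36207801 -286.84511037   63.8841806 ] 0.3865780031895785
```

View pics/c5.png

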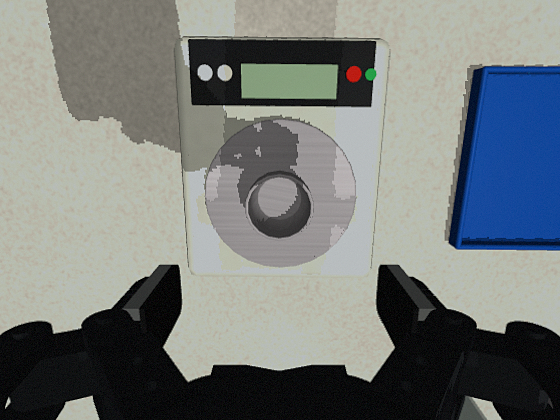

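The cup stands within about 1 mm of the pan's centre: rim (513.9,-287.7), pan (514.4,-286.8). Next I'll return the white bottle.

>>> {"method": "move_arm", "body": {
  "deltas": [
    [0.0044, 0.02, 0, 0, 0, 0, 0.8],
    [0.0089, 0.04, 0, 0, 0, 0, 0.8],
    [0.0111, 0.05, 0, 0, 0, 0, 0.8],
    [0.0111, 0.05, 0, 0, 0, 0, 0.8],
    [0.0111, 0.05, 0, 0, 0, 0, 0.8],
    [0.0111, 0.05, 0, 0, 0, 0, 0.8],
    [0.0111, 0.05, 0, 0, 0, 0, 0.8],
    [0.0111, 0.05, 0, 0, 0, 0, 0.8],
    [0.0111, 0.05, 0, 0, 0, 0, 0.8],
    [0.0111, 0.05, 0, 0, 0, 0, 0.8]
  ],
  "force": 40
}}

```text
clock: 34.4
position: [0.4811, 0.1854, 0.2118]
ee_rot: [0.075, 0.997, -0.001, -0.001]
ft_force: [0.8, -0.2, -0.6]
grip_width: 0.9
```

>>> {"method": "move_arm", "body": {
  "deltas": [
    [0.0111, 0.05, 0, 0, 0, 0, 0.8],
    [0.0078, 0.035, 0, 0, 0, 0, 0.8],
    [0.0049, 0.022, 0, 0, 0, 0, 0.8],
    [0.0024, 0.0103, 0.01, 0, 0, 0, 0.8],
    [0, 0, 0.02, 0, 0, 0, 0.8],
    [0, 0, 0.01, 0, 0, 0, 0.8],
    [0, 0, 0, 0, 0, 0, 0.8],
    [0, 0, 0, 0, 0, 0, 0.8]
  ]
}}

```text
clock: 35.4
position: [0.4752, 0.3027, 0.1731]
ee_rot: [0.076, 0.997, 0.0, 0.0]
ft_force: [-0.1, -1.0, -0.2]
grip_width: 0.898
```

```bash
python3 st.py; python3 look.py b1
```

```text
35.4 [0.4752 0.3027 0.1731] [7.630e-02 9.971e-01 0.000e+00 2.000e-04] 0.898 [-0.13 -1.   -0.25] [ 0.22  0.45 -1.09  1.66  0.41  1.29  0.47]
35.4 [0.4752 0.3027 0.1731] [7.630e-02 9.971e-01 0.000e+00 2.000e-04] 0.007
cap px [242.  68.] rgb [ 50. 202.  93.] xy [384.9 298.7] diam [39.2 39.8] z 0.1404
cap px [281. 242.] rgb [220.  18.   7.] xy [473.4 303.7] diam [39.3 41.3] z 0.1404
cap px [310. 358.] rgb [89. 89. 81.] xy [547.3 309.9] diam [13.4 37.5] z 0.1365
```

>>> {"method": "move_arm", "body": {
  "deltas": [
    [-0.0006, 0.0007, 0.015, 0, 0, 0, 0.8],
    [0, 0, 0.022, 0, 0, 0, 0.8],
    [0, 0, 0.017, 0, 0, 0, 0.8],
    [0, 0, 0.0075, 0, 0, 0, 0.8],
    [0, 0, 0.003, 0, 0, 0, 0.8],
    [0, 0, 0, 0, 0, 0, 0.8],
    [0, 0, 0, 0, 0, 0, 0.8]
  ]
}}

```text
clock: 36.33
position: [0.4758, 0.3039, 0.1088]
ee_rot: [0.076, 0.997, 0.0, 0.0]
ft_force: [0.1, -0.3, 1.1]
grip_width: 0.901
```

```bash
python3 st.py
```

```text
36.325 [0.4758 0.3039 0.1088] [7.580e-02 9.971e-01 2.000e-04 4.000e-04] 0.901 [ 0.14 -0.28  1.15] [ 0.18  0.52 -1.05  1.73  0.48  1.18  0.42]
```

>>> {"method": "move_arm", "body": {
  "deltas": [
    [0, -0.0005, 0, 0, 0, 0, 0.4],
    [0, 0, 0, 0, 0, 0, 0.1],
    [0, 0, 0, 0, 0, 0, -0.1],
    [0, 0, 0, 0, 0, 0, -0.4],
    [0, 0, 0, 0, 0, 0, -1],
    [0, 0, 0, 0, 0, 0, -1],
    [0, 0, 0, 0, 0, 0, -1]
  ]
}}

```text
clock: 37.2
position: [0.4756, 0.3034, 0.1086]
ee_rot: [0.076, 0.997, 0.0, 0.0]
ft_force: [0.2, 0.5, 5.4]
grip_width: 0.453
```

```bash
python3 st.py
```

```text
37.2 [0.4756 0.3034 0.1086] [7.580e-02 9.971e-01 1.000e-04 2.000e-04] 0.453 [0.2  0.46 5.38] [ 0.18  0.52 -1.05  1.73  0.48  1.18  0.42]
```

>>> {"method": "move_arm", "body": {
  "deltas": [
    [0, 0, -0.005, 0, 0, 0, -1],
    [0, 0, -0.015, 0, 0, 0, -1],
    [0, 0, -0.02, 0, 0, 0, -1],
    [-0.006, -0.015, 0, 0, 0, 0, -1],
    [-0.013, -0.032, 0, 0, 0, 0, -1],
    [-0.0173, -0.042, 0, 0, 0, 0, -1],
    [-0.018, -0.044, 0, 0, 0, 0, -1],
    [-0.018, -0.044, 0, 0, 0, 0, -1],
    [-0.018, -0.044, 0, 0, 0, 0, -1],
    [-0.018, -0.044, 0, 0, 0, 0, -1]
  ]
}}

```text
clock: 38.45
position: [0.5423, 0.0218, 0.1482]
ee_rot: [0.076, 0.997, -0.0, -0.0]
ft_force: [0.9, 0.7, -3.3]
grip_width: 0.458
```

>>> {"method": "move_arm", "body": {
  "deltas": [
    [-0.0152, -0.037, 0, 0, 0, 0, -1],
    [-0.009, -0.022, 0, 0, 0, 0, -1],
    [-0.0057, -0.0121, 0, 0, 0, 0, -1],
    [0, 0, 0.01, 0, 0, 0, -1],
    [0, 0, 0.01, 0, 0, 0, -1],
    [0, 0, 0.007, 0, 0, 0, -1],
    [0, 0, 0, 0, 0, 0, -1],
    [0, 0, 0, 0, 0, 0, -1]
  ]
}}

```text
clock: 39.45
position: [0.5614, -0.0495, 0.1215]
ee_rot: [0.075, 0.997, -0.0, 0.0]
ft_force: [-0.1, 0.2, -2.7]
grip_width: 0.458
```

```bash
python3 st.py
```

```text
39.45 [ 0.5614 -0.0495  0.1215] [ 7.550e-02  9.971e-01 -0.000e+00  2.000e-04] 0.458 [-0.09  0.19 -2.7 ] [ 0.81  0.47 -1.    1.72  0.43  1.19  1.12]
```

>>> {"method": "move_arm", "body": {
  "deltas": [
    [0.0006, -0.0005, 0.004, 0, 0, 0, -1],
    [0, 0, 0.004, 0, 0, 0, -1],
    [0, 0, 0.002, 0, 0, 0, -1],
    [0, 0, 0.001, 0, 0, 0, -1],
    [0, 0, 0, 0, 0, 0, -1],
    [0, 0, 0, 0, 0, 0, -1]
  ]
}}

```text
clock: 40.2
position: [0.5606, -0.0503, 0.1104]
ee_rot: [0.076, 0.997, -0.0, 0.0]
ft_force: [0.1, 0.5, -3.2]
grip_width: 0.459
```

```bash
python3 st.py
```

```text
40.2 [ 0.5606 -0.0503  0.1104] [ 7.580e-02  9.971e-01 -0.000e+00  1.000e-04] 0.459 [ 0.12  0.53 -3.21] [ 0.81  0.48 -0.99  1.73  0.44  1.17  1.11]
```

>>> {"method": "move_arm", "body": {
  "deltas": [
    [0, 0.0006, 0.0008, 0, 0, 0, -1],
    [0, 0, 0.0006, 0, 0, 0, -1],
    [0, 0, 0.0004, 0, 0, 0, -1],
    [0, 0, 0, 0, 0, 0, -1],
    [0, 0, 0, 0, 0, 0, -1]
  ]
}}

```text
clock: 40.83
position: [0.5608, -0.0497, 0.1087]
ee_rot: [0.076, 0.997, -0.0, 0.0]
ft_force: [-0.9, 1.0, -0.1]
grip_width: 0.456
```

```bash
python3 st.py
```

```text
40.825 [ 0.5608 -0.0497  0.1087] [ 7.580e-02  9.971e-01 -0.000e+00  1.000e-04] 0.456 [-0.94  1.04 -0.09] [ 0.81  0.49 -0.99  1.73  0.44  1.16  1.11]
```

>>> {"method": "move_arm", "body": {
  "deltas": [
    [0, 0, 0.0003, 0, 0, 0, -0.1],
    [0, 0, 0, 0, 0, 0, 0.1],
    [0, 0, 0, 0, 0, 0, 0.4],
    [0, 0, 0, 0, 0, 0, 0.7],
    [0, 0, -0.01, 0, 0, 0, 0.7],
    [0, 0, -0.03, 0, 0, 0, 0.7],
    [0, 0, -0.04, 0, 0, 0, 0.7],
    [0, 0, 0, 0, 0, 0, 0.7]
  ]
}}

```text
clock: 41.82
position: [0.5624, -0.0493, 0.1918]
ee_rot: [0.076, 0.997, -0.0, 0.003]
ft_force: [-0.9, 0.4, -0.4]
grip_width: 0.852
```

```bash
python3 st.py; python3 look.py d1
```

```text
41.825 [ 0.5624 -0.0493  0.1918] [ 7.570e-02  9.971e-01 -2.000e-04  2.700e-03] 0.852 [-0.89  0.44 -0.38] [ 0.85  0.4  -1.05  1.64  0.36  1.3   1.16]
41.825 [ 0.5624 -0.0493  0.1918] [ 7.570e-02  9.971e-01 -2.000e-04  2.700e-03] 0.0605
cap px [279. 228.] rgb [229.  21.   9.] xy [558.9 -49.2] diam [39.4 41. ] z 0.1404
```

>>> {"method": "move_arm", "body": {
  "deltas": [
    [0.012, 0.017, 0, 0, 0, 0, 0.8],
    [0.022, 0.031, 0, 0, 0, 0, 0.8],
    [0.026, 0.0365, 0, 0, 0, 0, 0.8],
    [0.026, 0.0365, 0, 0, 0, 0, 0.8],
    [0.026, 0.0365, 0, 0, 0, 0, 0.8],
    [0.026, 0.0365, 0, 0, 0, 0, 0.8],
    [0.026, 0.0365, 0, 0, 0, 0, 0.8],
    [0.026, 0.0365, 0, 0, 0, 0, 0.8],
    [0.02, 0.028, 0, 0, 0, 0, 0.8],
    [0.0159, 0.0215, 0, 0, 0, 0, 0.8]
  ]
}}

```text
clock: 43.12
position: [0.3826, 0.2989, 0.1873]
ee_rot: [0.075, 0.997, -0.001, -0.001]
ft_force: [1.4, -0.3, -0.8]
grip_width: 0.903
```

>>> {"method": "move_arm", "body": {
  "deltas": [
    [0, 0, 0.01, 0, 0, 0, 0.8],
    [0, 0, 0, 0, 0, 0, 0.8],
    [0, 0, 0, 0, 0, 0, 0.8]
  ]
}}

```text
clock: 43.5
position: [0.3853, 0.2965, 0.1778]
ee_rot: [0.076, 0.997, -0.0, -0.0]
ft_force: [0.1, 0.6, 0.1]
grip_width: 0.9
```

```bash
python3 st.py; python3 look.py b2
```

```text
43.5 [0.3853 0.2965 0.1778] [ 7.640e-02  9.971e-01 -4.000e-04 -3.000e-04] 0.9 [0.14 0.56 0.11] [ 0.38  0.26 -1.25  1.84  0.26  1.23  0.47]
43.5 [0.3853 0.2965 0.1778] [ 7.640e-02  9.971e-01 -4.000e-04 -3.000e-04] 0.0092
cap px [283. 238.] rgb [ 25. 147.  61.] xy [383.1 298.4] diam [39.4 41.1] z 0.1404
```

White re-measures at (558.9,-49.2), against (558.3,-49.4) before it was gripped. Next is green.

>>> {"method": "move_arm", "body": {
  "deltas": [
    [-0.0005, 0.0013, 0.015, 0, 0, 0, 0.8],
    [0, 0, 0.022, 0, 0, 0, 0.8],
    [0, 0, 0.02, 0, 0, 0, 0.8],
    [0, 0, 0.009, 0, 0, 0, 0.8],
    [0, 0, 0.003, 0, 0, 0, 0.8],
    [0, 0, 0, 0, 0, 0, 0.8],
    [0, 0, 0, 0, 0, 0, 0.8]
  ]
}}

```text
clock: 44.42
position: [0.3862, 0.2987, 0.1097]
ee_rot: [0.076, 0.997, 0.0, 0.0]
ft_force: [-0.3, 0.8, -0.5]
grip_width: 0.898
```

```bash
python3 st.py
```

```text
44.425 [0.3862 0.2987 0.1097] [7.590e-02 9.971e-01 2.000e-04 4.000e-04] 0.898 [-0.33  0.82 -0.51] [ 0.28  0.36 -1.18  1.92  0.37  1.11  0.38]
```

>>> {"method": "move_arm", "body": {
  "deltas": [
    [0, -0.001, 0.001, 0, 0, 0, 0.4],
    [0, 0, 0, 0, 0, 0, 0.1],
    [0, 0, 0, 0, 0, 0, -0.1],
    [0, 0, 0, 0, 0, 0, -0.4],
    [0, 0, 0, 0, 0, 0, -1],
    [0, 0, 0, 0, 0, 0, -1],
    [0, 0, 0, 0, 0, 0, -1]
  ]
}}

```text
clock: 45.3
position: [0.3859, 0.2977, 0.1084]
ee_rot: [0.076, 0.997, 0.0, 0.0]
ft_force: [-0.0, 0.2, 4.9]
grip_width: 0.458
```

```bash
python3 st.py
```

```text
45.3 [0.3859 0.2977 0.1084] [7.570e-02 9.971e-01 1.000e-04 2.000e-04] 0.458 [-0.01  0.22  4.89] [ 0.29  0.36 -1.18  1.92  0.37  1.11  0.38]
```

>>> {"method": "move_arm", "body": {
  "deltas": [
    [0, 0, -0.005, 0, 0, 0, -1],
    [0, 0, -0.015, 0, 0, 0, -1],
    [0, 0, -0.02, 0, 0, 0, -1],
    [-0.01, -0.015, 0, 0, 0, 0, -1],
    [-0.02, -0.031, 0, 0, 0, 0, -1],
    [-0.025, -0.04, 0, 0, 0, 0, -1],
    [-0.027, -0.042, 0, 0, 0, 0, -1],
    [-0.027, -0.042, 0, 0, 0, 0, -1],
    [-0.025, -0.04, 0, 0, 0, 0, -1],
    [-0.02, -0.031, 0, 0, 0, 0, -1]
  ]
}}

```text
clock: 46.55
position: [0.5025, 0.0337, 0.1495]
ee_rot: [0.077, 0.997, -0.0, 0.001]
ft_force: [0.6, 1.0, -2.9]
grip_width: 0.455
```

>>> {"method": "move_arm", "body": {
  "deltas": [
    [-0.011, -0.0152, 0, 0, 0, 0, -1],
    [0, 0, 0.005, 0, 0, 0, -1],
    [0, 0, 0.01, 0, 0, 0, -1],
    [0, 0, 0.008, 0, 0, 0, -1],
    [0, 0, 0.004, 0, 0, 0, -1],
    [0, 0, 0, 0, 0, 0, -1],
    [0, 0, 0, 0, 0, 0, -1]
  ]
}}

```text
clock: 47.42
position: [0.5103, 0.0195, 0.1214]
ee_rot: [0.076, 0.997, 0.0, 0.0]
ft_force: [0.4, 0.2, -3.4]
grip_width: 0.456
```

```bash
python3 st.py
```

```text
47.425 [0.5103 0.0195 0.1214] [7.570e-02 9.971e-01 0.000e+00 2.000e-04] 0.456 [ 0.43  0.24 -3.37] [ 0.82  0.37 -1.09  1.85  0.36  1.14  1.02]
```

>>> {"method": "move_arm", "body": {
  "deltas": [
    [0.0004, -0.0002, 0.004, 0, 0, 0, -1],
    [0, 0, 0.004, 0, 0, 0, -1],
    [0, 0, 0.002, 0, 0, 0, -1],
    [0, 0, 0.001, 0, 0, 0, -1],
    [0, 0, 0, 0, 0, 0, -1],
    [0, 0, 0, 0, 0, 0, -1]
  ]
}}

```text
clock: 48.18
position: [0.5098, 0.0192, 0.1103]
ee_rot: [0.076, 0.997, -0.0, 0.0]
ft_force: [0.3, -0.8, -4.6]
grip_width: 0.456
```

```bash
python3 st.py
```

```text
48.175 [0.5098 0.0192 0.1103] [ 7.580e-02  9.971e-01 -0.000e+00  1.000e-04] 0.456 [ 0.32 -0.84 -4.56] [ 0.81  0.38 -1.08  1.86  0.38  1.12  1.01]
```

>>> {"method": "move_arm", "body": {
  "deltas": [
    [0, 0, 0.0008, 0, 0, 0, -1],
    [0, 0, 0.0006, 0, 0, 0, -1],
    [0, 0, 0.0006, 0, 0, 0, -1],
    [0, 0, 0, 0, 0, 0, -1],
    [0, 0, 0, 0, 0, 0, -1]
  ]
}}

```text
clock: 48.8
position: [0.5099, 0.0192, 0.1085]
ee_rot: [0.076, 0.997, -0.0, 0.0]
ft_force: [-1.1, 1.4, 2.9]
grip_width: 0.455
```

>>> {"method": "move_arm", "body": {
  "deltas": [
    [0, 0, 0, 0, 0, 0, -0.1],
    [0, 0, 0, 0, 0, 0, 0.1],
    [0, 0, 0, 0, 0, 0, 0.4],
    [0, 0, 0, 0, 0, 0, 0.7],
    [0, 0, -0.01, 0, 0, 0, 0.7],
    [0, 0, -0.03, 0, 0, 0, 0.7],
    [0, 0, -0.04, 0, 0, 0, 0.7],
    [0, 0, 0, 0, 0, 0, 0.7]
  ]
}}

```text
clock: 49.8
position: [0.5113, 0.0196, 0.1914]
ee_rot: [0.076, 0.997, -0.0, 0.002]
ft_force: [0.6, -0.8, -0.4]
grip_width: 0.848
```

```bash
python3 st.py; python3 look.py d2
```

```text
49.8 [0.5113 0.0196 0.1914] [ 7.580e-02  9.971e-01 -2.000e-04  2.500e-03] 0.848 [ 0.59 -0.77 -0.38] [ 0.88  0.28 -1.15  1.77  0.27  1.26  1.09]
49.8 [0.5113 0.0196 0.1914] [ 7.580e-02  9.971e-01 -2.000e-04  2.500e-03] 0.0619
cap px [279. 227.] rgb [ 32. 173.  74.] xy [507.1  20. ] diam [39.4 40.9] z 0.1404
cap px [199. 322.] rgb [237.  19.   1.] xy [561.3 -39.8] diam [20.9 47. ] z 0.1403
```

>>> {"method": "move_arm", "body": {
  "deltas": [
    [-0.001, 0.02, 0, 0, 0, 0, 0.8],
    [-0.002, 0.04, 0, 0, 0, 0, 0.8],
    [-0.002, 0.045, 0, 0, 0, 0, 0.8],
    [-0.002, 0.045, 0, 0, 0, 0, 0.8],
    [-0.002, 0.045, 0, 0, 0, 0, 0.8],
    [-0.001, 0.045, 0, 0, 0, 0, 0.8],
    [-0.001, 0.03, 0, 0, 0, 0, 0.8],
    [-0.0006, 0.0249, 0, 0, 0, 0, 0.8],
    [0, 0, 0.01, 0, 0, 0, 0.8],
    [0, 0, 0, 0, 0, 0, 0.8]
  ]
}}

```text
clock: 51.1
position: [0.5653, 0.3077, 0.1764]
ee_rot: [0.076, 0.997, -0.001, -0.001]
ft_force: [-0.2, -0.5, -0.4]
grip_width: 0.897
```

```bash
python3 st.py; python3 look.py b3
```

```text
51.1 [0.5653 0.3077 0.1764] [ 0.0759  0.9971 -0.001  -0.001 ] 0.897 [-0.24 -0.47 -0.44] [ 0.13  0.62 -1.02  1.44  0.53  1.38  0.51]
51.1 [0.5653 0.3077 0.1764] [ 0.0759  0.9971 -0.001  -0.001 ] 0.0181
cap px [283. 244.] rgb [203. 202. 183.] xy [565.8 309.4] diam [39.4 41.3] z 0.1404
```

>>> {"method": "move_arm", "body": {
  "deltas": [
    [-0.0005, 0.0008, 0.015, 0, 0, 0, 0.8],
    [0, 0, 0.022, 0, 0, 0, 0.8],
    [0, 0, 0.02, 0, 0, 0, 0.8],
    [0, 0, 0.0085, 0, 0, 0, 0.8],
    [0, 0, 0.003, 0, 0, 0, 0.8],
    [0, 0, 0, 0, 0, 0, 0.8],
    [0, 0, 0, 0, 0, 0, 0.8]
  ]
}}

```text
clock: 52.02
position: [0.5666, 0.3099, 0.1104]
ee_rot: [0.076, 0.997, 0.0, 0.0]
ft_force: [-0.5, 0.5, -0.0]
grip_width: 0.901
```

```bash
python3 st.py
```

```text
52.025 [0.5666 0.3099 0.1104] [7.580e-02 9.971e-01 2.000e-04 4.000e-04] 0.901 [-0.53  0.49 -0.02] [ 0.12  0.68 -0.99  1.5   0.58  1.27  0.48]
```

>>> {"method": "move_arm", "body": {
  "deltas": [
    [0, -0.001, 0.0025, 0, 0, 0, 0.4],
    [0, 0, 0, 0, 0, 0, 0.2],
    [0, 0, 0, 0, 0, 0, 0],
    [0, 0, 0, 0, 0, 0, -0.2],
    [0, 0, 0, 0, 0, 0, -0.6],
    [0, 0, 0, 0, 0, 0, -1],
    [0, 0, 0, 0, 0, 0, -1],
    [0, 0, 0, 0, 0, 0, -1]
  ]
}}

```text
clock: 53.02
position: [0.5663, 0.309, 0.1075]
ee_rot: [0.076, 0.997, 0.0, 0.0]
ft_force: [-0.1, 1.5, 3.5]
grip_width: 0.458
```

```bash
python3 st.py
```

```text
53.025 [0.5663 0.309  0.1075] [7.570e-02 9.971e-01 2.000e-04 2.000e-04] 0.458 [-0.09  1.52  3.49] [ 0.12  0.68 -0.99  1.51  0.58  1.27  0.48]
```

>>> {"method": "move_arm", "body": {
  "deltas": [
    [0, 0, -0.005, 0, 0, 0, -1],
    [0, 0, -0.015, 0, 0, 0, -1],
    [0, 0, -0.02, 0, 0, 0, -1],
    [-0.003, -0.015, 0, 0, 0, 0, -1],
    [-0.006, -0.03, 0, 0, 0, 0, -1],
    [-0.008, -0.04, 0, 0, 0, 0, -1],
    [-0.009, -0.045, 0, 0, 0, 0, -1],
    [-0.009, -0.045, 0, 0, 0, 0, -1],
    [-0.007, -0.035, 0, 0, 0, 0, -1],
    [-0.0049, -0.0253, 0, 0, 0, 0, -1]
  ]
}}

```text
clock: 54.28
position: [0.5768, 0.0653, 0.1468]
ee_rot: [0.077, 0.997, -0.001, -0.0]
ft_force: [0.9, 0.6, -2.0]
grip_width: 0.452
```

>>> {"method": "move_arm", "body": {
  "deltas": [
    [0, 0, 0, 0, 0, 0, -1],
    [0, 0, 0.005, 0, 0, 0, -1],
    [0, 0, 0.01, 0, 0, 0, -1],
    [0, 0, 0.008, 0, 0, 0, -1],
    [0, 0, 0.004, 0, 0, 0, -1],
    [0, 0, 0, 0, 0, 0, -1],
    [0, 0, 0, 0, 0, 0, -1]
  ]
}}

```text
clock: 55.15
position: [0.5772, 0.0691, 0.1204]
ee_rot: [0.076, 0.997, 0.0, 0.0]
ft_force: [-0.6, -0.3, -2.4]
grip_width: 0.454
```

```bash
python3 st.py
```

```text
55.15 [0.5772 0.0691 0.1204] [7.570e-02 9.971e-01 0.000e+00 2.000e-04] 0.454 [-0.59 -0.28 -2.4 ] [ 0.61  0.54 -1.04  1.67  0.49  1.22  0.87]
```

>>> {"method": "move_arm", "body": {
  "deltas": [
    [0.0005, 0, 0.004, 0, 0, 0, -1],
    [0, 0, 0.004, 0, 0, 0, -1],
    [0, 0, 0.002, 0, 0, 0, -1],
    [0, 0, 0.001, 0, 0, 0, -1],
    [0, 0, 0, 0, 0, 0, -1],
    [0, 0, 0, 0, 0, 0, -1]
  ]
}}

```text
clock: 55.9
position: [0.5766, 0.0691, 0.1093]
ee_rot: [0.076, 0.997, -0.0, 0.0]
ft_force: [0.4, 0.3, -2.7]
grip_width: 0.456
```

```bash
python3 st.py
```

```text
55.9 [0.5766 0.0691 0.1093] [ 7.580e-02  9.971e-01 -0.000e+00  1.000e-04] 0.456 [ 0.43  0.29 -2.69] [ 0.6   0.55 -1.03  1.68  0.5   1.2   0.87]
```

>>> {"method": "move_arm", "body": {
  "deltas": [
    [0, 0, 0.0008, 0, 0, 0, -1],
    [0, 0, 0.0006, 0, 0, 0, -1],
    [0, 0, 0.0004, 0, 0, 0, -1],
    [0, 0, 0, 0, 0, 0, -1],
    [0, 0, 0, 0, 0, 0, -1]
  ]
}}

```text
clock: 56.52
position: [0.5765, 0.0691, 0.1075]
ee_rot: [0.076, 0.997, -0.0, 0.0]
ft_force: [-0.2, 0.2, -1.0]
grip_width: 0.456
```

>>> {"method": "move_arm", "body": {
  "deltas": [
    [0, 0, 0.0004, 0, 0, 0, -1],
    [0, 0, 0, 0, 0, 0, -1],
    [0, 0, 0, 0, 0, 0, -0.1],
    [0, 0, 0, 0, 0, 0, 0.1],
    [0, 0, 0, 0, 0, 0, 0.4],
    [0, 0, 0, 0, 0, 0, 0.7],
    [0, 0, -0.01, 0, 0, 0, 0.7],
    [0, 0, -0.03, 0, 0, 0, 0.7],
    [0, 0, -0.04, 0, 0, 0, 0.7],
    [0, 0, 0, 0, 0, 0, 0.7]
  ]
}}

```text
clock: 57.78
position: [0.578, 0.0699, 0.1906]
ee_rot: [0.076, 0.997, 0.0, 0.003]
ft_force: [0.6, 0.6, -1.0]
grip_width: 0.851
```

>>> {"method": "move_arm", "body": {
  "deltas": [
    [0.008, -0.02, -0.02, 0, 0, 0, 0.7],
    [0.008, -0.02, -0.03, 0, 0, 0, 0.7],
    [0.006, -0.018, -0.03, 0, 0, 0, 0.7],
    [0, 0, 0, 0, 0, 0, 0.7],
    [0, 0, 0, 0, 0, 0, 0.7],
    [0, 0, 0, 0, 0, 0, 0.7]
  ]
}}

```text
clock: 58.52
position: [0.5456, 0.0156, 0.266]
ee_rot: [0.075, 0.997, 0.0, -0.001]
ft_force: [0.5, 0.4, -0.3]
grip_width: 0.849
```

```bash
python3 st.py; python3 look.py f1
```

```text
58.525 [0.5456 0.0156 0.266 ] [ 7.530e-02  9.972e-01  1.000e-04 -7.000e-04] 0.849 [ 0.47  0.42 -0.33] [ 0.84  0.33 -1.15  1.57  0.3   1.44  1.08]
58.525 [0.5456 0.0156 0.266 ] [ 7.530e-02  9.972e-01  1.000e-04 -7.000e-04] 0.0037
cap px [278. 158.] rgb [20. 94. 41.] xy [508.2  19.9] diam [39.3 39.4] z 0.1405
cap px [349. 232.] rgb [221. 222. 204.] xy [576.1  68.4] diam [39.4 41.6] z 0.1403
cap px [205. 232.] rgb [210.  18.   4.] xy [558.8 -48.2] diam [39.7 41.8] z 0.1405
```

View pics/f1.png

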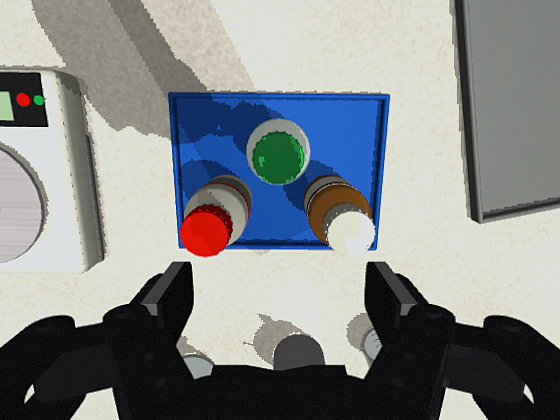

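```bash
python3 - <<'E'
from h import *
p,d=viewer.camera('scene'); cv2.imwrite('pics/scene9.png',p[:,:,::-1])
E
```

```text
(no output)
```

View pics/scene9.png

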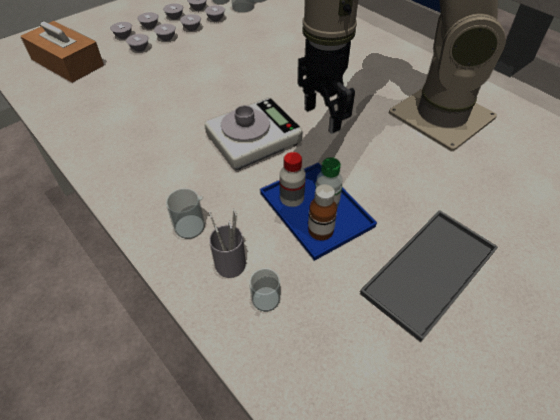

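The scene view shows the cup upright on the pan at (244,115), the three bottles upright in the blue tray, and the beakers and pot where they started. The arm is clear, so I'm handing in.

```bash
python3 -c "
from workcell import manip
print(manip.hand_in())"
```

```text
the job is handed in; nothing more can be done
None
```

The job is handed in, at about 58.6 s of the 131 s allowed. I stood all three bottles on the grey tray (amber, then clear, then white). I then set the cup on the balance pan and put the bottles back in the blue tray (white, then clear, then amber).

My last checks found nothing wrong:
- **Bottles:** all three stand upright. From nearly the same wrist view as at the start, each cap is within about 0.7 mm of its starting position.
- **Cup:** it stands upright, about 1 mm from the pan's centre, measured just after I released it. The final scene picture shows it still standing there.
- **Forces:** the highest wrist force I read was about 7 N, at the end of a move.
- **Beakers and spatula pot:** in the scene picture they look unmoved. I compared this by eye only and did not measure it.

The top and scene cameras disagreed with each other by up to about 5 mm. For the bottles I therefore worked from wrist views taken at several wrist angles and from the recorded grip poses.

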